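# Stand the tipped spray can and solvent tin back up in the finishing row

### The job

Two containers have fallen over in front of the row of finishing supplies on the grey board. Stand each one upright in the row on the round spot of its own colour, the red-and-white spray can centred on the red spot and the blue solvent tin centred on the blue spot, and leave them standing there free. Do not knock over or shift the three containers that are still standing, and do not throw or drop the ones you handle.

Things in the scene. Friction and masses are not known exactly. Their poses are not given: they have to be found in the camera images.
- board: Fixed grey board, 340 mm (x) by 520 (y), origin at the centre of its underside on the bench, top face 6 mm higher. x points away from the robot, y to the left (within 12 deg). The row lies at its x = +90 mm, five places at y = -180, -90, 0, 90, 180. Behind it a fence, near face x = +155, 30 mm tall; end cheeks 20 mm tall at y = +/-255, x 75 to 155. Nearer the robot it is flat and open
- can: Tipped round spray can, white with red band and red cap, 150 mm long: body 52 mm in diameter for 112 mm from the foot, then a short cone and a cap 40 mm in diameter, 30 mm long. About 0.24 kg. Origin on its axis at mid length (75 mm from the foot), z from foot to cap. Starts lying across the front of the board, cap to the left (world +y) within 40 deg; it can roll
- tin: Tipped flat solvent tin, blue with yellow band and white cap, 150 mm long: body 40 mm (its x) by 56 mm (its y), 132 mm long from the foot, cap 28 mm in diameter, 18 mm long. About 0.28 kg. Origin on its axis at mid length (75 mm from the foot), z from foot to cap. Starts lying on the board on a broad face (40 mm high, 56 mm across), cap to the right (world -y) within 40 deg
- can_foot (a point): Centre of the spray can's flat foot
- tin_foot (a point): Centre of the solvent tin's flat foot
- red_spot: Round red spot 84 mm in diameter, flat on the board (less than 1 mm thick), in one of the two empty places of the row (board y +90 or -90 mm, either); origin at its centre
- blue_spot: Round blue spot 84 mm in diameter, flat on the board, in the other empty place of the row; origin at its centre
- amber_bottle: Standing neighbour: amber bottle with black cap, 50 mm in diameter, 155 mm tall, origin at the centre of its foot. The three neighbours stand at board y -180, 0 and +180 mm (within 5 mm), in any order
- grey_can: Standing neighbour: grey spray can with a green band and black cap, 52 mm in diameter, 174 mm tall, origin at the centre of its foot
- wax_tin: Standing neighbour: low round steel wax tin with brass lid, 71 mm in diameter, 52 mm tall, origin at the centre of its foot

How it is judged:
By the outcome, as a careful person would: the job done as asked, in the order asked, and still so for the second after the job is handed in, with the robot touching nothing.
It also fails if it takes over 56 s, if anything falls off the work surface, if the arm or the gripper's body presses on something with over 40 N, if the wrist force passes 120 N, or if a joint passes its speed limit or range.

### The arm

A 6-joint arm with a two-finger parallel gripper is mounted at the origin on the work surface. World frame = base frame: x ahead of the robot, y to its left, z up, the work surface at z = 0. Lengths are in m, angles in degrees, forces in N, time in s.
With the tool pointing down it reaches from about 0.425 to 0.95 m from the base axis. Payload 14.7 kg.
Tool frame: the origin (TCP) lies at the very end of the fingers, on their centre line; the grasp point (between the pads) lies env.grip_depth behind it (env.grip_depth is the distance from the TCP to the grasp point, in m); z points along the fingers, y is the line along which they close (so a half turn about z gives the same grasp; the last joint's range is limited). The gripper opens to 85 mm and grips with 20 to 120 N. Pads are 22 mm wide; open, the fingers measure 114 mm over their backs; the gripper's body (76 mm by 85 mm) begins 54 mm behind the grasp point. The pads swing forward as they close: fully open they stand 13 mm farther back than shut.
Start: joints at [71.299, 27.513, 91.461, -0, 61.026, -2.67], TCP at [0.179, 0.625, 0.231] pointing down, gripper open.
Joint ranges: [-157.49, 157.49], [-46.99, 117.5], [13.45, 153.17], [-89.5, 269.5], [5.16, 153.95], [-167.48, 167.48]. Speed limits (degrees/s): [108.29, 108.29, 136.94, 172.46, 172.46, 172.46].

### API

Orientations are given as a 3x3 rotation matrix whose columns are the frame's x, y, z axes.
In Python, from cell import env gives the robot as it stands.
- The arm moves only by the tool arm_command, never from a script. Its argument "deltas" is a list of rows, each a list of 2 entries, a list of its own where there are three numbers: the shift along the tool's x, y, z as a fraction of full scale, then the turn, a rotation vector about the tool's x, y, z as a fraction of full scale. A call has 1 to 5 rows; each row is the pose to reach, as a shift and turn from the pose commanded when the call began, along the tool's axes at that moment, turning the shorter way round; what a row does not reach only later rows make up. Full scale, the value 1, is 0.15 m for a shift and 180 degrees for a turn. A row lasts 1/12 s, in which the tool goes at most 41.7 mm and 7.16 degrees, less where a joint would pass 70% of its speed; a pose out of reach is approached as far as the arm can. A call with a number of a shift or a turn outside -1 to 1 is refused whole. A call with a gripper value outside its range is refused whole. "claw" is the opening, from 0 (shut) to 1 (fully open), set as the call begins (left out, the last holds). The fingers move at their own pace and stop on an object; the grip force is fixed at half the most. Time passes only in rows, so rows that repeat a pose let the fingers close. It gives the time, the measured TCP pose, the force, the opening and the grip force at its end, in the units of the state.
- env.get_obs(): the state, without advancing time (a new reading comes with each control period).
- env.read_camera(name): name is "side" or "top" or "wrist"; returns a dict with "image" (420x560x3 uint8, blue, green, red), "depth" (420x560 float32, m along the optical axis (not along the pixel's ray), 0 where there is no reading), "fx", "fy", "cx", "cy" (pixels), "R" (3x3) and "t" (3): a world point X has camera coordinates R X + t. Camera axes: x right, y down, z forward; pixel columns grow to the right and rows downward; lengths in m; the calibration is good to about 2 mm. A picture is of the moment at which its call begins.
- env.job_done(): hands the job in; it is judged then, once.
The state is a dict: "time": time; "joint_positions": joint angles; "qvel": joint speeds; "joint_torque": joint torques, N m; "tool_pos": TCP position; "orientation": TCP orientation; "force": force on the tool from outside, world axes, zero at the start; "wrist_torque": the same for the moment, N m; "width": finger opening in m; "gripper_force": force on a finger pad.
Only numpy, scipy, OpenCV 4.12 (cv2) and the standard library are available. Lean on these libraries where they do the work, as an engineer would, in place of code of your own. Each camera call takes 0.05 s, during which the arm holds its last target. There are 200 camera calls.

## Working session

There is one attempt and no reset: what is moved stays moved. The work goes in short steps, Python scripts to look and compute and a tool call to move; the robot and the scene stay as the last step left them, time stands still between calls to the robot, and variables do not carry over. Pictures are saved under pics/ and viewed, at most 10 in all, crops included, and the job is handed in when it is done.

Besides the shell and the picture viewer there is one more tool, called after "Call:" as name(argument=value, ...), one argument or row to a line, values as JSON. arm_command: Moves the arm, as the interface text tells. Shift numbers are shares of 0.15 m and turn numbers shares of 180 degrees, none past 1 either way. Its arguments: {"type":"object","properties":{"deltas":{"type":"array","items":{"type":"array"}},"claw":{"type":"number"}},"required":["deltas"]}

```bash
ls; mkdir -p pics; python3 - <<'E'
from cell import env
import cv2,numpy as np,pickle
o=env.get_obs();print({k:np.round(v,3).tolist() for k,v in o.items()},env.grip_depth)
d={}
for n in("top","side"):
    c=env.read_camera(n);d[n]=c;cv2.imwrite(f"pics/{n}0.png",c["image"]);print(n,c["fx"],c["cx"],c["cy"],np.round(c["R"],3).tolist(),np.round(c["t"],3))
pickle.dump(d,open("c0.pkl","wb"))
E
```

```text
pics
{'time': 0.0, 'joint_positions': [71.299, 27.551, 91.494, 0.001, 61.026, -2.671], 'qvel': [0.028, 0.014, 0.035, -0.009, -0.017, 0.033], 'joint_torque': [-0.002, -95.068, -43.017, -0.001, 0.013, -0.0], 'tool_pos': [0.179, 0.624, 0.231], 'orientation': [[-0.961, 0.276, -0.0], [0.276, 0.961, -0.001], [0.0, -0.001, -1.0]], 'force': [0.079, -0.329, 0.165], 'wrist_torque': [0.026, -0.024, -0.026], 'gripper_force': 0.0, 'width': 0.085} 0.0187
top 401.3470189894909 278.54545128860826 214.0637070560392 [[0.025, -1.0, -0.002], [-0.993, -0.025, -0.118], [0.118, 0.005, -0.993]] [0.016 0.584 0.748]
side 418.06587875617356 274.1648374866661 208.13627047829294 [[-0.971, -0.238, -0.009], [-0.134, 0.576, -0.806], [0.198, -0.782, -0.592]] [0.545 0.087 0.627]
```

View pics/top0.png

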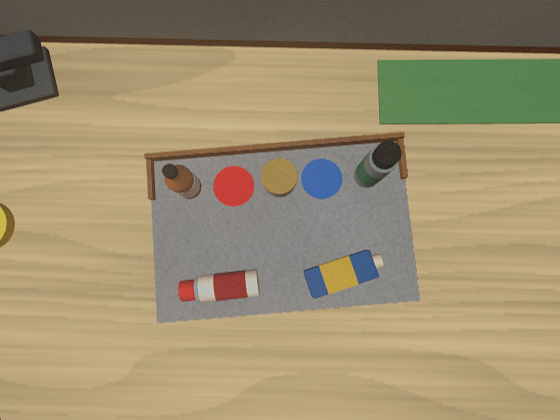

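View pics/side0.png

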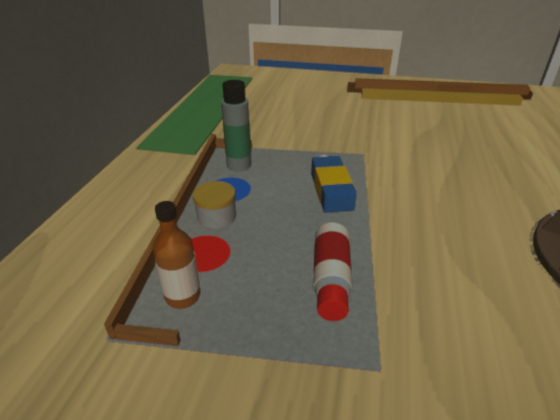

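The top view shows the red spot at (234,186) and the blue spot at (322,179). The can's cap is at (187,291) and its foot at (258,284). The tin's foot is near (310,283) and its cap near (378,262). In the row, left to right: amber bottle, red spot, wax tin, blue spot, grey can.

```bash
cat > h.py <<'E'
import numpy as np,cv2
def pts(c):
    d=c["depth"];v,u=np.mgrid[:d.shape[0],:d.shape[1]]
    P=np.stack([(u-c["cx"])/c["fx"]*d,(v-c["cy"])/c["fy"]*d,d],-1)
    P=(P-c["t"])@c["R"];P[d<=0]=np.nan
    return P
def ray(c,u,v,z):
    r=np.array([(u-c["cx"])/c["fx"],(v-c["cy"])/c["fy"],1])@c["R"];o=-c["t"]@c["R"]
    return o+r*(z-o[2])/r[2]
def mask(c,col):
    h=cv2.cvtColor(c["image"],cv2.COLOR_BGR2HSV)
    H,S,V=h[...,0],h[...,1],h[...,2]
    m=((H<6)|(H>174)) if col=="red" else (abs(H.astype(int)-110)<12)
    return (m&(S>150)&(V>60)).astype(np.uint8)
E
python3 - <<'E'
import pickle;from h import *
d=pickle.load(open("c0.pkl","rb"))
for n in d:
    c=d[n];P=pts(c)
    for col in("red","blue"):
        m=mask(c,col)
        q,l,s,ce=cv2.connectedComponentsWithStats(m)
        for i in range(1,q):
            if s[i,4]>150:
                p=P[l==i];print(n,col,s[i],np.round(ray(c,*ce[i],.0065),4),np.nanmedian(p,0).round(4))
    for nm,lo,hi in(("can",-.05,.2),("tin",-.3,-.05)):
        pass
c=d["top"];P=pts(c)
H=P[...,2]
# heights sample
print(np.round(H[240,200:400:40],4), np.round(P[240,200:400:40,:2],3).tolist())
for nm,(u0,u1,v0,v1) in dict(can=(165,275,255,312),tin=(290,395,240,305)).items():
    for n in d:
        A=pts(d[n]).reshape(-1,3)
        B=P[v0:v1,u0:u1].reshape(-1,3);lo=np.nanmin(B,0);hi=np.nanmax(B,0)
        k=np.all((A[:,:2]>lo[:2])&(A[:,:2]<hi[:2]),1)&(A[:,2]>.016)&(A[:,2]<.08)
        Q=A[k];r=cv2.minAreaRect(Q[:,:2].astype(np.float32)*1000)
        print(nm,n,len(Q),np.round(r[0],1),np.round(r[1],1),round(r[2],1),"ztop",np.percentile(Q[:,2],[50,95,99]).round(4),np.round(cv2.boxPoints(r),0).tolist())
E
```

```text
top red [ 213  166   41   40 1271] [0.643  0.1248 0.0065] [0.643  0.1246 0.0066]
top red [214 272  33  28 748] [0.441  0.1243 0.0065] [0.4442 0.119  0.055 ]
top red [178 280  17  21 281] [0.4305 0.2103 0.0065] [0.4336 0.2011 0.0489]
top blue [302 159  40  39 987] [ 0.6605 -0.0572  0.0065] [ 0.6597 -0.0579  0.0068]
side red [315 232  35  34 894] [0.4501 0.0693 0.0065] [0.4469 0.1226 0.0547]
side red [ 191  236   39   36 1064] [0.6339 0.1237 0.0065] [0.6331 0.1223 0.0061]
side red [318 285  30  36 942] [0.4347 0.1811 0.0065] [0.4333 0.2157 0.0437]
side blue [221 178  29  22 304] [ 0.6464 -0.0639  0.0065] [ 0.6432 -0.0672  0.0061]
side blue [323 185  32  26 668] [ 0.4566 -0.0719  0.0065] [ 0.4543 -0.0287  0.0391]
[0.0081 0.0051 0.0041 0.0068 0.0073] [[0.531, 0.187], [0.533, 0.107], [0.535, 0.027], [0.537, -0.053], [0.539, -0.133]]
can top 2076 [441.  141.6] [ 52.2 150. ] 7.8 ztop [0.0525 0.0583 0.0593] [[405.0, 212.0], [425.0, 64.0], [477.0, 71.0], [457.0, 219.0]]
can side 3269 [441.9 144.4] [ 51.9 151.5] 7.8 ztop [0.0503 0.0574 0.0581] [[406.0, 216.0], [426.0, 66.0], [478.0, 73.0], [457.0, 223.0]]
tin top 2257 [474.5 -98.8] [ 56.3 150. ] 19.8 ztop [0.0456 0.0479 0.0489] [[423.0, -38.0], [473.0, -179.0], [526.0, -160.0], [476.0, -19.0]]
tin side 1804 [474.2 -94.4] [ 57.4 151.1] 20.1 ztop [0.0449 0.0464 0.0469] [[421.0, -33.0], [473.0, -175.0], [527.0, -155.0], [475.0, -14.0]]
```

```bash
cat >> h.py <<'E'
from scipy.spatial.transform import Rotation as Rn
from cell import env
G=env.grip_depth
def u(v): v=np.asarray(v,float); return v/np.linalg.norm(v)
def frame(z,y):  # tool z, closing axis y
    z=u(z); y=np.asarray(y,float); y=u(y-z*(y@z)); return np.stack([np.cross(y,z),y,z],1)
def plan(legs,n,p=None,R=None):
    """legs: (grasp point,R) list ; n calls each; prints end delta per call"""
    o=env.get_obs()
    p=o["tool_pos"] if p is None else p; R=o["orientation"] if R is None else R
    p=np.array(p);R=np.array(R)
    for (g,T),k in zip(legs,n):
        e=np.array(g)+G*T[:,2]; rv=Rn.from_matrix(R.T@T).as_rotvec(); p0,R0=p,R
        for i in range(1,k+1):
            q=p0+(e-p0)*i/k; Q=R0@Rn.from_rotvec(rv*i/k).as_matrix()
            s=R.T@(q-p)/.15; t=Rn.from_matrix(R.T@Q).as_rotvec()/np.pi
            print(np.round(s,3).tolist(),np.round(t,3).tolist()); p,R=q,Q
        print("-- at",np.round(p,3))
th=np.radians(25);D=np.array([0,0,-1.])
a_can=u([-.134,.991,0]);a_tin=u([.334,-.943,0])
T_can=frame(D*np.cos(th)-a_can*np.sin(th),[.991,.134,0])
T_tin=frame(D*np.cos(th)-a_tin*np.sin(th),[.943,.334,0])
E
python3 - <<'E'
from h import *
foot=np.array([.4415,.143,.032])-.075*a_can
g=foot+.09*a_can
print(g)
plan([(g+[0,0,.14],T_can),(g,T_can)],[5,2])
E
```

```text
[0.43949004 0.15786473 0.032     ]
[-0.509, -0.512, 0.101] [0.016, -0.025, 0.072]
[-0.601, -0.378, 0.167] [0.016, -0.025, 0.072]
[-0.654, -0.224, 0.231] [0.016, -0.025, 0.072]
[-0.666, -0.06, 0.289] [0.016, -0.025, 0.072]
[-0.637, 0.105, 0.339] [0.016, -0.025, 0.072]
-- at [0.441 0.15  0.155]
[0.197, 0.0, 0.423] [0.0, -0.0, 0.0]
[0.197, 0.0, 0.423] [0.0, -0.0, 0.0]
-- at [0.441 0.15  0.015]
```

Call:
arm_command(
  deltas=[
    [[-0.1, -0.1, 0.02], [0.003, -0.005, 0.014]],
    [[-0.2, -0.2, 0.04], [0.006, -0.01, 0.029]],
    [[-0.3, -0.3, 0.06], [0.01, -0.015, 0.043]],
    [[-0.41, -0.41, 0.08], [0.013, -0.02, 0.058]],
    [[-0.51, -0.51, 0.1], [0.016, -0.025, 0.072]],
  ],
  claw=1,
)

```text
time: 0.52
tool_pos: [0.2322, 0.5287, 0.2159]
orientation: [[-0.871, 0.488, 0.053], [0.483, 0.872, -0.078], [-0.084, -0.042, -0.996]]
force: [0.2, -0.4, 0.8]
width: 0.0854
gripper_force: 0.0
```

Call:
arm_command(
  deltas=[
    [[-0.12, -0.08, 0.03], [0.003, -0.005, 0.014]],
    [[-0.24, -0.15, 0.07], [0.006, -0.01, 0.029]],
    [[-0.36, -0.23, 0.1], [0.01, -0.015, 0.043]],
    [[-0.48, -0.3, 0.13], [0.013, -0.02, 0.058]],
    [[-0.6, -0.38, 0.17], [0.016, -0.025, 0.072]],
  ],
)

```text
time: 0.93
tool_pos: [0.2845, 0.4342, 0.2006]
orientation: [[-0.734, 0.674, 0.088], [0.657, 0.736, -0.163], [-0.174, -0.062, -0.983]]
force: [-0.8, -0.3, -1.4]
width: 0.0854
gripper_force: 0.0
```

Call:
arm_command(
  deltas=[
    [[-0.13, -0.045, 0.046], [0.003, -0.005, 0.014]],
    [[-0.26, -0.09, 0.09], [0.006, -0.01, 0.029]],
    [[-0.39, -0.135, 0.14], [0.01, -0.015, 0.043]],
    [[-0.52, -0.18, 0.185], [0.013, -0.02, 0.058]],
    [[-0.65, -0.22, 0.23], [0.016, -0.025, 0.072]],
  ],
)

```text
time: 1.35
tool_pos: [0.3368, 0.3401, 0.1855]
orientation: [[-0.556, 0.825, 0.1], [0.788, 0.562, -0.253], [-0.265, -0.062, -0.962]]
force: [0.4, -0.7, -0.9]
width: 0.0853
gripper_force: 0.0
```

Call:
arm_command(
  deltas=[
    [[-0.13, -0.01, 0.06], [0.003, -0.005, 0.014]],
    [[-0.27, -0.02, 0.12], [0.006, -0.01, 0.029]],
    [[-0.4, -0.04, 0.17], [0.01, -0.015, 0.043]],
    [[-0.53, -0.05, 0.23], [0.013, -0.02, 0.058]],
    [[-0.67, -0.06, 0.29], [0.016, -0.025, 0.072]],
  ],
)

```text
time: 1.77
tool_pos: [0.3898, 0.2452, 0.1707]
orientation: [[-0.349, 0.933, 0.092], [0.869, 0.358, -0.341], [-0.351, -0.039, -0.936]]
force: [0.7, 0.0, 0.0]
width: 0.0853
gripper_force: 0.0
```

Call:
arm_command(
  deltas=[
    [[-0.13, 0.02, 0.07], [0.003, -0.005, 0.014]],
    [[-0.26, 0.04, 0.14], [0.006, -0.01, 0.029]],
    [[-0.38, 0.06, 0.2], [0.01, -0.015, 0.043]],
    [[-0.51, 0.08, 0.27], [0.013, -0.02, 0.058]],
    [[-0.64, 0.1, 0.34], [0.016, -0.025, 0.072]],
  ],
)

```text
time: 2.18
tool_pos: [0.4423, 0.1498, 0.156]
orientation: [[-0.124, 0.99, 0.062], [0.895, 0.138, -0.423], [-0.428, 0.003, -0.904]]
force: [0.2, 0.3, 0.7]
width: 0.0859
gripper_force: 0.0
```

```bash
python3 - <<'E'
from h import *
import pickle
c=env.read_camera("wrist");pickle.dump(c,open("w1.pkl","wb"));cv2.imwrite("pics/w1.png",c["image"])
o=env.get_obs();print(np.round(o["joint_positions"],1))
P=pts(c).reshape(-1,3);k=(P[:,2]>.018)&(P[:,2]<.08)&(P[:,1]>.03)&(P[:,1]<.25)&(P[:,0]>.38)&(P[:,0]<.5)
r=cv2.minAreaRect(P[k][:,:2].astype(np.float32)*1000);print(k.sum(),r)
foot=np.array([.4415,.143,.032])-.075*a_can
g=foot+.09*a_can
plan([(g,T_can)],[2])
E
```

```text
[ 32.6  25.9 114.5 -28.7  54.4  44.9]
14024 ((441.53021240234375, 143.09933471679688), (51.54280471801758, 150.48931884765625), 7.9599151611328125)
[0.211, -0.009, 0.418] [0.0, 0.001, -0.0]
[0.209, -0.008, 0.419] [0.0, 0.001, -0.0]
-- at [0.441 0.15  0.015]
```

View pics/w1.png

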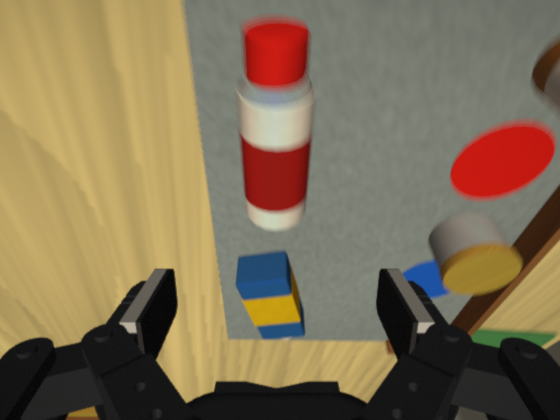

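The wrist view shows the can at (275,125) between the fingers, and its position agrees with the top/side mean to 0.1 mm. The red spot is fully visible at (503,160). Descending and gripping now.

Call:
arm_command(
  deltas=[
    [[0.04, 0, 0.08], [0, 0, 0]],
    [[0.08, 0, 0.17], [0, 0, 0]],
    [[0.13, -0.01, 0.25], [0, 0, 0]],
    [[0.17, -0.01, 0.33], [0, 0, 0]],
    [[0.21, -0.01, 0.42], [0, 0, 0]],
  ],
)

```text
time: 2.65
tool_pos: [0.4403, 0.1522, 0.0852]
orientation: [[-0.126, 0.99, 0.062], [0.895, 0.141, -0.422], [-0.427, 0.003, -0.904]]
force: [0.3, 1.0, 0.1]
width: 0.0855
gripper_force: 0.0
```

Call:
arm_command(
  deltas=[
    [[0.06, 0, 0.12], [0, 0, 0]],
    [[0.12, 0, 0.23], [0, 0, 0]],
    [[0.17, -0.01, 0.34], [0, 0, 0]],
    [[0.2, -0.01, 0.4], [0, 0, 0]],
    [[0.21, -0.01, 0.43], [0, 0, 0]],
  ],
)

```text
time: 3.07
tool_pos: [0.4383, 0.1526, 0.0128]
orientation: [[-0.127, 0.99, 0.061], [0.895, 0.141, -0.423], [-0.428, 0.001, -0.904]]
force: [0.6, -0.1, -0.5]
width: 0.0854
gripper_force: 0.0
```

Call:
arm_command(
  deltas=[
    [[0, 0, 0], [0, 0, 0]],
    [[0, 0, 0], [0, 0, 0]],
    [[0, 0, 0], [0, 0, 0]],
    [[0, 0, 0], [0, 0, 0]],
    [[0, 0, 0], [0, 0, 0]],
  ],
  claw=0,
)

```text
time: 3.48
tool_pos: [0.4395, 0.1533, 0.0151]
orientation: [[-0.125, 0.99, 0.064], [0.896, 0.14, -0.422], [-0.427, 0.004, -0.904]]
force: [-1.2, 1.7, 5.7]
width: 0.0504
gripper_force: 61.2
```

Call:
arm_command(
  deltas=[
    [[0, 0, 0], [0, 0, 0]],
    [[0, 0, 0], [0, 0, 0]],
    [[0, 0, 0], [0, 0, 0]],
  ],
)

```text
time: 3.73
tool_pos: [0.4395, 0.1533, 0.0151]
orientation: [[-0.125, 0.99, 0.064], [0.896, 0.14, -0.422], [-0.427, 0.004, -0.904]]
force: [-1.9, 3.2, 7.2]
width: 0.0509
gripper_force: 61.2
```

```bash
cat >> h.py <<'E'
def spot(c,col,near,z=.0065):
    q,l,s,ce=cv2.connectedComponentsWithStats(mask(c,col));best=None
    for i in range(1,q):
        if s[i,4]<150: continue
        cn=max(cv2.findContours((l==i).astype(np.uint8),cv2.RETR_EXTERNAL,cv2.CHAIN_APPROX_NONE)[0],key=len)[:,0]
        W=np.array([ray(c,*k,z)[:2] for k in cn]).astype(np.float32)*1000
        r=cv2.minEnclosingCircle(W)
        if np.linalg.norm(np.array(r[0])/1000-near)<.03: print(col,np.round(r[0],1),"rad",round(r[1],1),"area/full",round(cv2.contourArea(W)/5542,2))
E
python3 - <<'E'
from h import *
import pickle
from scipy.optimize import least_squares
d=pickle.load(open("c0.pkl","rb"));d["w1"]=pickle.load(open("w1.pkl","rb"))
for n in d:
    print(n)
    spot(d[n],"red",[.643,.125]);spot(d[n],"blue",[.655,-.06])
def rot(ax,q): return Rn.from_euler(ax,q,degrees=True).as_matrix()
def fk(q,k):
    a1,d1,L2,e3,L3,Lt=k
    R=rot('z',q[0]);p=R@[a1,0,d1]
    R=R@rot('y',q[1]);p=p+R@[0,0,L2]
    R=R@rot('y',q[2]);p=p+R@[e3,0,L3]
    R=R@rot('z',q[3])@rot('y',q[4]);p=p+R@[0,0,Lt]
    return p,R@rot('z',q[5])
o=env.get_obs()
S=[([71.299,27.551,91.494,0,61.026,-2.671],[.179,.624,.231],None),([32.6,25.9,114.5,-28.7,54.4,44.9],[.4423,.1498,.156],None),(o["joint_positions"],o["tool_pos"],o["orientation"])]
f=least_squares(lambda k:np.concatenate([fk(q,k)[0]-p for q,p,_ in S]+[.01*(k-np.array([0,.4,.45,0,.4,.3]))*.1]),[0,.4,.45,0,.4,.3])
print(np.round(f.x,3),np.abs(f.fun[:9]).max());print(np.round(fk(o["joint_positions"],f.x)[1]-o["orientation"],2).tolist(),fk(o["joint_positions"],f.x)[1].round(2).tolist(),o["joint_positions"].round(1) if hasattr(o["joint_positions"],"round") else o["joint_positions"])
E
```

```text
top
red [643.5 125.2] rad 41.6 area/full 0.92
blue [662.7 -54.4] rad 40.8 area/full 0.82
side
red [643.7 126.8] rad 41.7 area/full 0.66
blue [660.4 -54.5] rad 39.6 area/full 0.32
w1
red [644.3 122.4] rad 41.7 area/full 0.94
blue [663.1 -57.2] rad 40.2 area/full 0.39
[-0.015  0.233  0.645  0.069  0.457  0.29 ] 0.02897421058333452
[[-0.86, -1.12, -0.0], [-1.04, 0.76, -0.0], [0.42, -0.43, 0.0]] [[-0.99, -0.13, 0.06], [-0.14, 0.9, -0.42], [-0.0, -0.43, -0.9]] [ 33.4  39.8 118.3 -37.6  39.4  58.3]
```

```bash
cat >> h.py <<'E'
UP=-D
def Rup(a,az):
    f=np.array([np.cos(np.radians(az)),np.sin(np.radians(az)),0])
    return np.stack([UP,f,np.cross(UP,f)],1)@np.stack([a,D,np.cross(a,D)],1).T
E
python3 - <<'E'
from h import *
import json
o=env.get_obs();R=np.array(o["orientation"]);p=np.array(o["tool_pos"])
foot=np.array([.4415,.143,.032])-.075*a_can
ft=R.T@(foot-p); ft[1]=0; at=R.T@a_can
print("foot in tool",ft.round(4),"axis",at.round(3)); json.dump([ft.tolist(),at.tolist()],open("can.json","w"))
Rf=Rup(a_can,60)@R
tcp=np.array([.6438,.1248,.0065])-Rf@ft
def g(t,R): return np.array(t)-G*R[:,2]
print("final tcp",tcp.round(4),Rf.round(3).tolist())
plan([(g(p+[0.02,0,.13],R),R),(g([.50,.13,.20],Rf),Rf),(g(tcp+[0,0,.03],Rf),Rf),(g(tcp,Rf),Rf)],[2,5,2,1])
E
```

```text
foot in tool [-0.0845  0.      0.0212] axis [ 0.904  0.007 -0.427]
final tcp [0.6518 0.1397 0.092 ] [[0.21, 0.864, 0.458], [0.371, -0.504, 0.78], [0.904, 0.007, -0.427]]
[-0.193, 0.068, -0.388] [0.0, 0.0, 0.0]
[-0.193, 0.068, -0.388] [0.0, 0.0, 0.0]
-- at [0.459 0.153 0.145]
[-0.066, 0.049, -0.05] [-0.016, 0.096, 0.044]
[-0.041, 0.06, -0.063] [-0.016, 0.096, 0.044]
[-0.012, 0.067, -0.068] [-0.016, 0.096, 0.044]
[0.017, 0.07, -0.064] [-0.016, 0.096, 0.044]
[0.044, 0.068, -0.051] [-0.016, 0.096, 0.044]
-- at [0.5  0.13 0.2 ]
[-0.117, 0.419, 0.368] [0.0, -0.0, 0.0]
[-0.117, 0.419, 0.368] [0.0, -0.0, 0.0]
-- at [0.652 0.14  0.122]
[-0.181, -0.001, 0.085] [0.0, 0.0, 0.0]
-- at [0.652 0.14  0.092]
```

Call:
arm_command(
  deltas=[
    [[-0.02, 0.01, -0.05], [0, 0, 0]],
    [[-0.06, 0.02, -0.12], [0, 0, 0]],
    [[-0.1, 0.03, -0.2], [0, 0, 0]],
    [[-0.15, 0.05, -0.3], [0, 0, 0]],
    [[-0.19, 0.07, -0.39], [0, 0, 0]],
  ],
)

```text
time: 4.15
tool_pos: [0.4494, 0.1536, 0.0808]
orientation: [[-0.126, 0.99, 0.062], [0.896, 0.141, -0.422], [-0.427, 0.003, -0.904]]
force: [0.8, 0.3, -3.1]
width: 0.0503
gripper_force: 62.8
```

Call:
arm_command(
  deltas=[
    [[-0.04, 0.01, -0.08], [0, 0, 0]],
    [[-0.08, 0.03, -0.16], [0, 0, 0]],
    [[-0.12, 0.04, -0.24], [0, 0, 0]],
    [[-0.16, 0.06, -0.32], [0, 0, 0]],
    [[-0.19, 0.07, -0.39], [0, 0, 0]],
  ],
)

```text
time: 4.57
tool_pos: [0.46, 0.1544, 0.1461]
orientation: [[-0.126, 0.99, 0.063], [0.896, 0.14, -0.422], [-0.426, 0.004, -0.905]]
force: [1.0, 0.3, -3.3]
width: 0.0503
gripper_force: 62.8
```

Call:
arm_command(
  deltas=[
    [[-0.01, 0.01, -0.01], [-0.003, 0.019, 0.009]],
    [[-0.03, 0.02, -0.02], [-0.006, 0.038, 0.018]],
    [[-0.04, 0.03, -0.03], [-0.01, 0.058, 0.026]],
    [[-0.05, 0.04, -0.04], [-0.013, 0.077, 0.035]],
    [[-0.07, 0.05, -0.05], [-0.016, 0.096, 0.044]],
  ],
)

```text
time: 4.98
tool_pos: [0.4682, 0.1493, 0.1566]
orientation: [[-0.01, 0.996, 0.094], [0.992, 0.022, -0.128], [-0.13, 0.092, -0.987]]
force: [-0.1, 0.1, -2.4]
width: 0.0505
gripper_force: 62.8
```

Call:
arm_command(
  deltas=[
    [[-0.01, 0.01, -0.01], [-0.003, 0.019, 0.009]],
    [[-0.02, 0.02, -0.03], [-0.006, 0.038, 0.018]],
    [[-0.02, 0.04, -0.04], [-0.01, 0.058, 0.026]],
    [[-0.03, 0.05, -0.05], [-0.013, 0.077, 0.035]],
    [[-0.04, 0.06, -0.06], [-0.016, 0.096, 0.044]],
  ],
)

```text
time: 5.4
tool_pos: [0.4766, 0.1445, 0.1673]
orientation: [[0.09, 0.984, 0.157], [0.979, -0.116, 0.169], [0.185, 0.138, -0.973]]
force: [-0.4, 1.0, -2.8]
width: 0.0505
gripper_force: 62.8
```

Call:
arm_command(
  deltas=[
    [[0, 0.01, -0.01], [-0.003, 0.019, 0.009]],
    [[0, 0.03, -0.03], [-0.006, 0.038, 0.018]],
    [[-0.01, 0.04, -0.04], [-0.01, 0.058, 0.026]],
    [[-0.01, 0.05, -0.05], [-0.013, 0.077, 0.035]],
    [[-0.01, 0.07, -0.07], [-0.016, 0.096, 0.044]],
  ],
)

```text
time: 5.82
tool_pos: [0.4851, 0.1401, 0.1786]
orientation: [[0.164, 0.955, 0.245], [0.86, -0.26, 0.44], [0.484, 0.139, -0.864]]
force: [-1.1, -0.1, -3.0]
width: 0.0502
gripper_force: 62.8
```

Call:
arm_command(
  deltas=[
    [[0, 0.01, -0.01], [-0.003, 0.019, 0.009]],
    [[0.01, 0.03, -0.03], [-0.006, 0.038, 0.018]],
    [[0.01, 0.04, -0.04], [-0.01, 0.058, 0.026]],
    [[0.01, 0.06, -0.05], [-0.013, 0.077, 0.035]],
    [[0.02, 0.07, -0.06], [-0.016, 0.096, 0.044]],
  ],
)

```text
time: 6.23
tool_pos: [0.4942, 0.1354, 0.1894]
orientation: [[0.204, 0.914, 0.35], [0.648, -0.394, 0.652], [0.734, 0.094, -0.673]]
force: [-1.1, 0.6, -3.6]
width: 0.0507
gripper_force: 62.8
```

Call:
arm_command(
  deltas=[
    [[0.01, 0.01, -0.01], [-0.003, 0.019, 0.009]],
    [[0.02, 0.03, -0.02], [-0.006, 0.038, 0.018]],
    [[0.03, 0.04, -0.03], [-0.01, 0.058, 0.026]],
    [[0.03, 0.05, -0.04], [-0.013, 0.077, 0.035]],
    [[0.04, 0.07, -0.05], [-0.016, 0.096, 0.044]],
  ],
)

```text
time: 6.65
tool_pos: [0.502, 0.1302, 0.1994]
orientation: [[0.206, 0.865, 0.457], [0.368, -0.501, 0.783], [0.907, 0.007, -0.421]]
force: [-0.1, 0.0, -2.8]
width: 0.0507
gripper_force: 62.9
```

```bash
cat >> h.py <<'E'
def upright(near,zlo,zhi,h=.035):
    for n in("top","side"):
        c=env.read_camera(n);P=pts(c).reshape(-1,3)
        print(n,[(round(z*1000),np.round(np.array(cv2.minEnclosingCircle(q)[0]),1).tolist(),np.round(q.min(0),1).tolist(),np.round(q.max(0),1).tolist(),len(q)) for z in np.arange(zlo,zhi,.03) for q in [(P[(abs(P[:,2]-z)<.012)&(np.linalg.norm(P[:,:2]-near,axis=1)<h)][:,:2]*1000).astype(np.float32)] if len(q)>20])
        yield n,c
E
python3 - <<'E'
from h import *
import json
ft,at=map(np.array,json.load(open("can.json")))
o=env.get_obs();R=np.array(o["orientation"]);p=np.array(o["tool_pos"])
print(o["joint_positions"]);f=p+R@ft;print("foot pred",f.round(4),"axis",(R@at).round(3))
for n,c in upright(f[:2],f[2]+.01,f[2]+.16):
    cv2.imwrite(f"pics/{n}2.png",c["image"])
Rf=R
tcp=np.array([.6438,.1248,.0065])-Rf@ft
plan([(tcp+[0,0,.03]-G*R[:,2],R),(tcp-G*R[:,2],R)],[2,1])
E
```

```text
[-30.56352633  35.82973393 137.62083486  86.69118133  65.28462053
 -83.23810772]
foot pred [0.4943 0.1157 0.1138] axis [-0.003 -0.005  1.   ]
top [(154, [489.3, 93.9], [473.0, 87.5], [505.70001220703125, 97.30000305175781], 25), (184, [487.7, 99.2], [467.79998779296875, 87.4000015258789], [507.6000061035156, 106.0999984741211], 42), (214, [494.2, 115.6], [459.8999938964844, 84.0], [527.5999755859375, 143.10000610351562], 337), (244, [492.5, 113.2], [470.29998779296875, 92.0], [513.2999877929688, 121.80000305175781], 116), (274, [491.7, 113.7], [472.6000061035156, 95.30000305175781], [510.6000061035156, 132.3000030517578], 611)]
side [(124, [493.1, 121.9], [468.79998779296875, 115.19999694824219], [517.7999877929688, 142.5], 505), (154, [492.8, 121.2], [468.20001220703125, 112.80000305175781], [517.7000122070312, 143.3000030517578], 627), (184, [497.5, 122.5], [467.8999938964844, 109.19999694824219], [527.0, 143.1999969482422], 660), (214, [494.3, 116.8], [459.79998779296875, 104.19999694824219], [528.7999877929688, 145.0], 983), (244, [493.4, 117.3], [471.79998779296875, 106.9000015258789], [513.9000244140625, 137.5], 694), (274, [492.5, 116.9], [473.79998779296875, 98.19999694824219], [511.6000061035156, 135.89999389648438], 328)]
[-0.113, 0.415, 0.359] [-0.0, 0.0, -0.001]
[-0.114, 0.415, 0.359] [-0.0, 0.0, -0.001]
-- at [0.652 0.139 0.122]
[-0.181, -0.001, 0.084] [0.0, 0.0, 0.0]
-- at [0.652 0.139 0.092]
```

View pics/side2.png

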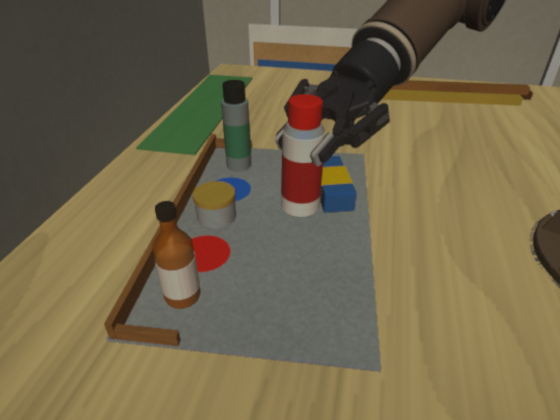

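The side view shows the can upright and clear of everything, with its foot at (301,208) and its cap at (305,105). The depth points put its axis within 1–2 mm of the predicted place. Moving over the red spot.

Call:
arm_command(
  deltas=[
    [[-0.01, 0.06, 0.05], [0, 0, 0]],
    [[-0.03, 0.14, 0.12], [0, 0, 0]],
    [[-0.06, 0.23, 0.2], [0, 0, 0]],
    [[-0.08, 0.32, 0.28], [0, 0, 0]],
    [[-0.11, 0.42, 0.36], [0, 0, 0]],
  ],
)

```text
time: 7.17
tool_pos: [0.5787, 0.1364, 0.1614]
orientation: [[0.206, 0.867, 0.454], [0.373, -0.498, 0.783], [0.905, 0.008, -0.426]]
force: [0.4, -0.4, -3.5]
width: 0.0509
gripper_force: 62.9
```

Call:
arm_command(
  deltas=[
    [[-0.03, 0.1, 0.09], [0, 0, 0]],
    [[-0.06, 0.2, 0.17], [0, 0, 0]],
    [[-0.09, 0.3, 0.26], [0, 0, 0]],
    [[-0.105, 0.38, 0.33], [0, 0, 0]],
    [[-0.11, 0.42, 0.36], [0, 0, 0]],
  ],
)

```text
time: 7.58
tool_pos: [0.6551, 0.1413, 0.1236]
orientation: [[0.206, 0.867, 0.454], [0.372, -0.498, 0.783], [0.905, 0.008, -0.425]]
force: [-0.9, 0.0, -2.1]
width: 0.0504
gripper_force: 62.9
```

Call:
arm_command(
  deltas=[
    [[0, 0, 0], [0, 0, 0]],
  ],
)

```text
time: 7.67
tool_pos: [0.6542, 0.1411, 0.1238]
orientation: [[0.206, 0.867, 0.454], [0.372, -0.498, 0.783], [0.905, 0.008, -0.425]]
force: [-1.0, -0.1, -2.5]
width: 0.0502
gripper_force: 62.9
```

```bash
python3 - <<'E'
from h import *
import json,pickle
ft,at=map(np.array,json.load(open("can.json")))
o=env.get_obs();R=np.array(o["orientation"]);p=np.array(o["tool_pos"])
f=p+R@ft;print("foot pred",f.round(4),"axis",(R@at).round(3))
for n,c in upright(f[:2],f[2]+.01,f[2]+.16): cv2.imwrite(f"pics/{n}3.png",c["image"])
c=env.read_camera("wrist");spot(c,"blue",[.66,-.06]);spot(c,"red",[.64,.125])
tcp=np.array([.6445,.1248,.0075])-R@ft
plan([(tcp-G*R[:,2],R)],[1])
E
```

```text
foot pred [0.6465 0.1263 0.0383] axis [-0.002 -0.001  1.   ]
top []
side [(48, [634.4, 134.3], [618.7999877929688, 117.19999694824219], [648.7000122070312, 153.3000030517578], 288), (78, [643.8, 128.5], [618.4000244140625, 115.0999984741211], [666.7999877929688, 153.39999389648438], 482), (108, [641.9, 133.9], [617.7000122070312, 120.0999984741211], [667.7000122070312, 153.60000610351562], 463), (138, [646.2, 127.3], [611.9000244140625, 111.4000015258789], [680.5, 155.39999389648438], 583), (168, [643.1, 128.2], [622.5, 112.0], [664.2999877929688, 148.3000030517578], 514)]
red [654.9 145.5] rad 45.4 area/full 0.18
[-0.19, 0.004, 0.083] [-0.0, -0.0, -0.001]
-- at [0.652 0.14  0.093]
```

Call:
arm_command(
  deltas=[
    [[-0.05, 0, 0.02], [0, 0, 0]],
    [[-0.1, 0, 0.045], [0, 0, 0]],
    [[-0.14, 0, 0.06], [0, 0, 0]],
    [[-0.17, 0, 0.075], [0, 0, 0]],
    [[-0.185, 0, 0.082], [0, 0, 0]],
  ],
)

```text
time: 8.23
tool_pos: [0.652, 0.1396, 0.0918]
orientation: [[0.21, 0.866, 0.454], [0.369, -0.5, 0.783], [0.905, 0.003, -0.425]]
force: [-0.3, 0.1, -1.5]
width: 0.0505
gripper_force: 62.9
```

Call:
arm_command(
  deltas=[
    [[0, 0, 0], [0, 0, 0]],
    [[0, 0, 0], [0, 0, 0]],
  ],
)

```text
time: 8.4
tool_pos: [0.6523, 0.1397, 0.0928]
orientation: [[0.209, 0.866, 0.454], [0.369, -0.5, 0.783], [0.905, 0.004, -0.424]]
force: [-1.1, -0.3, -2.4]
width: 0.0502
gripper_force: 62.9
```

Call:
arm_command(
  deltas=[
    [[-0.006, 0, 0.003], [0, 0, 0]],
    [[-0.006, 0, 0.003], [0, 0, 0]],
    [[-0.006, 0, 0.003], [0, 0, 0]],
  ],
)

```text
time: 8.65
tool_pos: [0.6525, 0.1397, 0.0922]
orientation: [[0.208, 0.866, 0.454], [0.37, -0.5, 0.783], [0.905, 0.005, -0.424]]
force: [0.5, -0.0, -2.7]
width: 0.0506
gripper_force: 62.9
```

Call:
arm_command(
  deltas=[
    [[-0.006, 0, 0.003], [0, 0, 0]],
    [[-0.006, 0, 0.003], [0, 0, 0]],
    [[-0.006, 0, 0.003], [0, 0, 0]],
  ],
)

```text
time: 8.9
tool_pos: [0.6527, 0.1398, 0.0915]
orientation: [[0.208, 0.866, 0.455], [0.369, -0.5, 0.783], [0.906, 0.005, -0.424]]
force: [-0.4, -0.2, 4.3]
width: 0.0504
gripper_force: 63.2
```

Call:
arm_command(
  deltas=[
    [[0, 0, 0], [0, 0, 0]],
    [[0, 0, 0], [0, 0, 0]],
    [[0, 0, 0], [0, 0, 0]],
    [[0, 0, 0], [0, 0, 0]],
    [[0, 0, 0], [0, 0, 0]],
  ],
  claw=0.85,
)

```text
time: 9.32
tool_pos: [0.6524, 0.1398, 0.091]
orientation: [[0.208, 0.866, 0.454], [0.37, -0.5, 0.783], [0.905, 0.005, -0.424]]
force: [0.1, -0.2, 0.6]
width: 0.0725
gripper_force: 0.0
```

Call:
arm_command(
  deltas=[
    [[0, 0, -0.03], [0, 0, 0]],
    [[0, 0, -0.09], [0, 0, 0]],
    [[0, 0, -0.17], [0, 0, 0]],
    [[0, 0, -0.26], [0, 0, 0]],
    [[0, 0, -0.36], [0, 0, 0]],
  ],
)

```text
time: 9.73
tool_pos: [0.6272, 0.0964, 0.1145]
orientation: [[0.208, 0.866, 0.454], [0.37, -0.5, 0.783], [0.905, 0.005, -0.425]]
force: [-0.4, 0.6, 0.3]
width: 0.0724
gripper_force: 0.0
```

Call:
arm_command(
  deltas=[
    [[0, 0, -0.1], [0, 0, 0]],
    [[0, 0, -0.2], [0, 0, 0]],
    [[0, 0, -0.3], [0, 0, 0]],
    [[0, 0, -0.4], [0, 0, 0]],
    [[0, 0, -0.5], [0, 0, 0]],
  ],
)

```text
time: 10.15
tool_pos: [0.593, 0.0372, 0.1465]
orientation: [[0.209, 0.866, 0.455], [0.37, -0.5, 0.783], [0.905, 0.005, -0.425]]
force: [0.7, 0.6, -0.8]
width: 0.0725
gripper_force: 0.0
```

```bash
python3 - <<'E'
from h import *
import pickle
d={}
for n,c in upright([.6438,.1255],.02,.15): cv2.imwrite(f"pics/{n}4.png",c["image"]);d[n]=c
pickle.dump(d,open("c4.pkl","wb"))
foot=np.array([.4744,-.0966,.026])-.075*a_tin; g=foot+.09*a_tin; g[2]=.030
print(g,env.get_obs()["tool_pos"],env.get_obs()["joint_positions"])
P=pts(d["top"])[240:305,290:395].reshape(-1,3);q=P[P[:,2]>.016];print(cv2.minAreaRect(q[:,:2].astype(np.float32)*1000))
plan([([.47,-.06,.19],T_tin),(g+[0,0,.12],T_tin)],[6,1])
E
```

```text
top [(20, [644.1, 125.4], [612.7999877929688, 90.69999694824219], [669.4000244140625, 160.0], 91), (50, [638.6, 120.0], [617.7000122070312, 96.5], [649.7000122070312, 142.8000030517578], 68), (80, [640.0, 120.6], [617.7999877929688, 96.5999984741211], [651.7000122070312, 143.10000610351562], 75), (110, [643.9, 122.6], [618.0999755859375, 97.19999694824219], [666.4000244140625, 148.5], 171), (140, [640.0, 120.8], [624.2000122070312, 103.0], [648.5999755859375, 138.1999969482422], 66)]
side [(20, [632.7, 134.3], [618.2999877929688, 116.69999694824219], [645.7999877929688, 152.0], 297), (50, [642.5, 128.6], [618.5, 115.5], [664.4000244140625, 152.0], 342), (80, [644.4, 126.4], [618.2999877929688, 114.80000305175781], [669.0999755859375, 151.8000030517578], 488), (110, [643.6, 127.1], [618.7000122070312, 110.19999694824219], [668.0, 151.39999389648438], 590), (140, [643.5, 128.1], [624.4000244140625, 119.0], [660.9000244140625, 145.6999969482422], 437)]
[ 0.47940798 -0.11073931  0.03      ] [0.59351248 0.03615718 0.14686821] [-34.49360662  44.38127596 121.64240483  79.52931881  66.66561938
 -75.18618895]
((478.4561462402344, -59.39912414550781), (104.05613708496094, 137.9337158203125), 3.36476731300354)
[-0.039, -0.072, -0.153] [0.033, -0.034, -0.033]
[-0.047, -0.091, -0.14] [0.033, -0.034, -0.033]
[-0.051, -0.11, -0.124] [0.033, -0.034, -0.033]
[-0.051, -0.128, -0.106] [0.033, -0.034, -0.033]
[-0.047, -0.143, -0.087] [0.033, -0.034, -0.033]
[-0.04, -0.156, -0.066] [0.033, -0.034, -0.033]
-- at [ 0.467 -0.053  0.173]
[-0.421, -0.054, 0.098] [0.0, -0.0, -0.0]
-- at [ 0.477 -0.103  0.133]
```

View pics/top4.png

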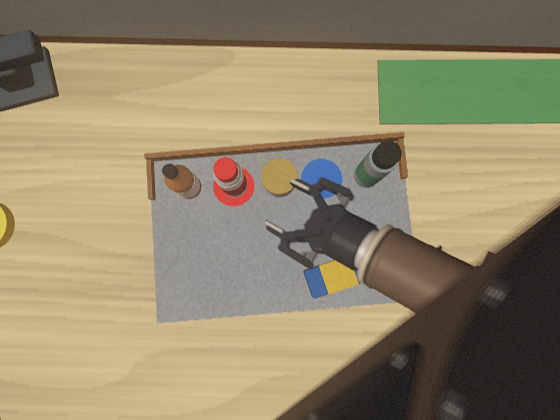

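The top view shows the can standing on the red spot, cap at (226,168), with the neighbours undisturbed. It measures within 1 mm of centre. Next, the tin.

Call:
arm_command(
  deltas=[
    [[-0.01, -0.015, -0.03], [0.007, -0.007, -0.007]],
    [[-0.015, -0.03, -0.06], [0.013, -0.014, -0.013]],
    [[-0.025, -0.045, -0.09], [0.02, -0.02, -0.02]],
    [[-0.03, -0.06, -0.12], [0.026, -0.027, -0.026]],
    [[-0.04, -0.07, -0.15], [0.033, -0.034, -0.033]],
  ],
  claw=1,
)

```text
time: 10.67
tool_pos: [0.5727, 0.0239, 0.1499]
orientation: [[0.158, 0.927, 0.34], [0.5, -0.372, 0.782], [0.852, 0.047, -0.522]]
force: [-0.9, 0.6, 0.0]
width: 0.0856
gripper_force: 0.0
```

Call:
arm_command(
  deltas=[
    [[-0.01, -0.02, -0.03], [0.007, -0.007, -0.007]],
    [[-0.02, -0.035, -0.06], [0.013, -0.014, -0.013]],
    [[-0.03, -0.055, -0.085], [0.02, -0.02, -0.02]],
    [[-0.04, -0.07, -0.11], [0.026, -0.027, -0.026]],
    [[-0.047, -0.09, -0.14], [0.033, -0.034, -0.033]],
  ],
)

```text
time: 11.08
tool_pos: [0.5521, 0.009, 0.1541]
orientation: [[0.09, 0.969, 0.229], [0.614, -0.235, 0.754], [0.784, 0.073, -0.616]]
force: [0.3, 0.5, 0.1]
width: 0.0854
gripper_force: 0.0
```

Call:
arm_command(
  deltas=[
    [[-0.01, -0.02, -0.025], [0.007, -0.007, -0.007]],
    [[-0.02, -0.045, -0.05], [0.013, -0.014, -0.013]],
    [[-0.03, -0.065, -0.075], [0.02, -0.02, -0.02]],
    [[-0.04, -0.09, -0.1], [0.026, -0.027, -0.026]],
    [[-0.05, -0.11, -0.124], [0.033, -0.034, -0.033]],
  ],
)

```text
time: 11.5
tool_pos: [0.5309, -0.0057, 0.1585]
orientation: [[0.006, 0.993, 0.121], [0.709, -0.09, 0.7], [0.706, 0.082, -0.704]]
force: [0.9, 0.2, 1.1]
width: 0.0854
gripper_force: 0.0
```

Call:
arm_command(
  deltas=[
    [[-0.01, -0.025, -0.02], [0.007, -0.007, -0.007]],
    [[-0.02, -0.05, -0.04], [0.013, -0.014, -0.013]],
    [[-0.03, -0.075, -0.065], [0.02, -0.02, -0.02]],
    [[-0.04, -0.1, -0.085], [0.026, -0.027, -0.026]],
    [[-0.05, -0.13, -0.106], [0.033, -0.034, -0.033]],
  ],
)

```text
time: 11.92
tool_pos: [0.5098, -0.0204, 0.1628]
orientation: [[-0.089, 0.996, 0.023], [0.781, 0.056, 0.622], [0.618, 0.073, -0.783]]
force: [0.3, 0.0, -0.6]
width: 0.0855
gripper_force: 0.0
```

Call:
arm_command(
  deltas=[
    [[-0.01, -0.03, -0.02], [0.007, -0.007, -0.007]],
    [[-0.02, -0.06, -0.035], [0.013, -0.014, -0.013]],
    [[-0.03, -0.085, -0.05], [0.02, -0.02, -0.02]],
    [[-0.04, -0.115, -0.07], [0.026, -0.027, -0.026]],
    [[-0.047, -0.143, -0.087], [0.033, -0.034, -0.033]],
  ],
)

```text
time: 12.33
tool_pos: [0.4886, -0.0352, 0.1671]
orientation: [[-0.194, 0.979, -0.065], [0.829, 0.199, 0.522], [0.524, 0.048, -0.85]]
force: [-0.3, -1.1, -0.4]
width: 0.0856
gripper_force: 0.0
```

Call:
arm_command(
  deltas=[
    [[-0.01, -0.03, -0.015], [0.007, -0.007, -0.007]],
    [[-0.015, -0.06, -0.03], [0.013, -0.014, -0.013]],
    [[-0.025, -0.09, -0.04], [0.02, -0.02, -0.02]],
    [[-0.03, -0.125, -0.055], [0.026, -0.027, -0.026]],
    [[-0.04, -0.156, -0.066], [0.033, -0.034, -0.033]],
  ],
)

```text
time: 12.75
tool_pos: [0.4675, -0.0499, 0.1712]
orientation: [[-0.305, 0.942, -0.138], [0.851, 0.335, 0.405], [0.428, 0.006, -0.904]]
force: [0.0, 1.0, 0.2]
width: 0.0856
gripper_force: 0.0
```

Call:
arm_command(
  deltas=[
    [[0, 0, 0], [0, 0, 0]],
  ],
)

```text
time: 12.83
tool_pos: [0.4676, -0.0497, 0.1715]
orientation: [[-0.306, 0.942, -0.138], [0.851, 0.336, 0.404], [0.427, 0.006, -0.904]]
force: [-0.5, 0.0, 0.3]
width: 0.0853
gripper_force: 0.0
```

```bash
python3 - <<'E'
from h import *
import pickle
c=env.read_camera("wrist");cv2.imwrite("pics/w5.png",c["image"]);pickle.dump(c,open("w5.pkl","wb"))
o=env.get_obs();print(o["joint_positions"].round(1),o["tool_pos"].round(3),o["orientation"].round(3).tolist())
P=pts(c).reshape(-1,3);k=(P[:,2]>.018)&(P[:,2]<.06)&(P[:,1]>-.2)&(P[:,1]<.0)&(P[:,0]>.38)&(P[:,0]<.55)
q=P[k];print(k.sum(),cv2.minAreaRect(q[:,:2].astype(np.float32)*1000),np.percentile(q[:,2],[50,90,98]))
spot(c,"blue",[.66,-.055]);spot(c,"red",[.64,.125])
foot=np.array([.4744,-.0966,.026])-.075*a_tin; g=foot+.09*a_tin; g[2]=.030
plan([(g+[0,0,.1],T_tin),(g,T_tin)],[1,2])
E
```

```text
[-24.2  26.9 109.1  20.5  63.4 -56.3] [ 0.468 -0.049  0.171] [[-0.305, 0.943, -0.137], [0.851, 0.334, 0.406], [0.428, 0.007, -0.904]]
11005 ((471.432861328125, -87.51329040527344), (56.37451171875, 126.38668060302734), 20.10976219177246) [0.0459831  0.04693279 0.04748394]
blue [662.8 -43.6] rad 40.2 area/full 0.5
red [649.7 141. ] rad 58.3 area/full 0.74
[-0.49, -0.067, 0.197] [0.002, -0.002, 0.001]
-- at [ 0.477 -0.103  0.113]
[-0.141, -0.0, 0.302] [-0.0, 0.0, -0.0]
[-0.141, -0.0, 0.302] [0.0, 0.0, -0.0]
-- at [ 0.477 -0.103  0.013]
```

View pics/w5.png

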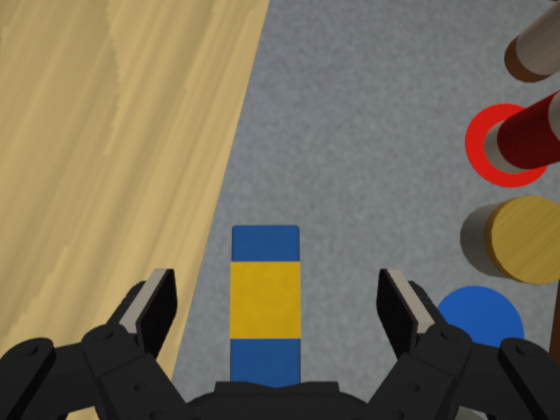

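The wrist view shows the tin's foot end at (265,226) between the fingers, and the can centred on its red ring at (508,145). Descending on the tin.

Call:
arm_command(
  deltas=[
    [[-0.1, -0.015, 0.04], [0, 0, 0]],
    [[-0.2, -0.03, 0.08], [0, 0, 0]],
    [[-0.3, -0.04, 0.12], [0, 0, 0]],
    [[-0.4, -0.055, 0.16], [0, 0, 0]],
    [[-0.49, -0.067, 0.2], [0.002, -0.002, 0.001]],
  ],
)

```text
time: 13.3
tool_pos: [0.4766, -0.1052, 0.1105]
orientation: [[-0.3, 0.943, -0.142], [0.855, 0.332, 0.399], [0.424, -0.001, -0.906]]
force: [-0.6, -0.1, 0.9]
width: 0.0856
gripper_force: 0.0
```

Call:
arm_command(
  deltas=[
    [[-0.03, 0, 0.06], [0, 0, 0]],
    [[-0.055, 0, 0.12], [0, 0, 0]],
    [[-0.085, 0, 0.18], [0, 0, 0]],
    [[-0.11, 0, 0.24], [0, 0, 0]],
    [[-0.14, 0, 0.3], [0, 0, 0]],
  ],
)

```text
time: 13.72
tool_pos: [0.4767, -0.103, 0.062]
orientation: [[-0.303, 0.943, -0.142], [0.854, 0.334, 0.398], [0.423, -0.0, -0.906]]
force: [-0.9, -1.2, -0.4]
width: 0.0856
gripper_force: 0.0
```

Call:
arm_command(
  deltas=[
    [[-0.04, 0, 0.09], [0, 0, 0]],
    [[-0.08, 0, 0.17], [0, 0, 0]],
    [[-0.115, 0, 0.24], [0, 0, 0]],
    [[-0.135, 0, 0.29], [0, 0, 0]],
    [[-0.14, 0, 0.31], [0, 0, 0]],
  ],
)

```text
time: 14.13
tool_pos: [0.4761, -0.1026, 0.0105]
orientation: [[-0.302, 0.943, -0.142], [0.854, 0.334, 0.399], [0.424, -0.001, -0.906]]
force: [0.1, -0.3, 0.5]
width: 0.0854
gripper_force: 0.0
```

Call:
arm_command(
  deltas=[
    [[0, 0, 0], [0, 0, 0]],
    [[0, 0, 0], [0, 0, 0]],
    [[0, 0, 0], [0, 0, 0]],
    [[0, 0, 0], [0, 0, 0]],
    [[0, 0, 0], [0, 0, 0]],
  ],
  claw=0,
)

```text
time: 14.55
tool_pos: [0.4769, -0.1032, 0.0124]
orientation: [[-0.303, 0.943, -0.14], [0.855, 0.334, 0.398], [0.422, 0.0, -0.907]]
force: [0.8, -1.9, 5.6]
width: 0.0551
gripper_force: 64.5
```

Call:
arm_command(
  deltas=[
    [[0, 0, 0], [0, 0, 0]],
    [[0, 0, 0], [0, 0, 0]],
    [[0, 0, 0], [0, 0, 0]],
  ],
)

```text
time: 14.8
tool_pos: [0.477, -0.1032, 0.0124]
orientation: [[-0.303, 0.943, -0.14], [0.855, 0.333, 0.398], [0.422, 0.0, -0.907]]
force: [0.5, -1.5, 6.9]
width: 0.0554
gripper_force: 64.6
```

```bash
python3 - <<'E'
from h import *
import json
o=env.get_obs();R=np.array(o["orientation"]);p=np.array(o["tool_pos"])
# closing aligns the flat sides with the pads: axis is horizontal and normal to tool y
a=np.cross(R[:,1],D);a=u([a[0],a[1],0]);a=a*np.sign(a@a_tin);print("axis",a)
foot=np.array([.4496,-.0272,.026])
ft=R.T@(foot-p);print("foot in tool",ft.round(4));ft[1]=(R.T@a)[1]*np.linalg.norm(ft)*-1;at=R.T@a
json.dump([ft.tolist(),at.tolist()],open("tin.json","w"))
Rf=Rup(a,-45)@R
tcp=np.array([.662,-.0554,.0065])-Rf@ft
g=lambda t,R:np.array(t)-G*R[:,2]
print("final tcp",tcp.round(4),Rf.round(3).tolist())
plan([(g(p+[0.03,0.0,.13],R),R),(g([.53,-.06,.20],Rf),Rf),(g(tcp+[0,0,.03],Rf),Rf),(g(tcp,Rf),Rf)],[2,5,2,1])
E
```

```text
axis [ 0.3334992  -0.94275038 -0.        ]
foot in tool [ 0.079  -0.0004  0.0218]
final tcp [ 0.6716 -0.065   0.0873] [[-0.299, 0.707, 0.641], [0.298, 0.707, -0.641], [-0.907, 0.0, -0.422]]
[0.153, 0.094, -0.407] [0.0, 0.0, 0.0]
[0.153, 0.094, -0.407] [0.0, 0.0, 0.0]
-- at [ 0.507 -0.103  0.142]
[0.072, 0.048, -0.051] [-0.011, -0.098, -0.03]
[0.049, 0.056, -0.068] [-0.011, -0.098, -0.03]
[0.021, 0.062, -0.077] [-0.011, -0.098, -0.03]
[-0.009, 0.065, -0.077] [-0.011, -0.098, -0.03]
[-0.037, 0.065, -0.067] [-0.011, -0.098, -0.03]
-- at [ 0.53 -0.06  0.2 ]
[0.104, 0.322, 0.43] [-0.0, -0.0, 0.0]
[0.104, 0.322, 0.43] [-0.0, -0.0, -0.0]
-- at [ 0.672 -0.065  0.117]
[0.181, -0.0, 0.084] [0.0, 0.0, -0.0]
-- at [ 0.672 -0.065  0.087]
```

```bash
python3 - <<'E'
from h import *
import json
o=env.get_obs();R=np.array(o["orientation"]);p=np.array(o["tool_pos"])
a=u([.3335,-.9428,0]);Rf=Rup(a,-45)@R
g=lambda t,R:np.array(t)-G*R[:,2]
plan([(g(p+[0.03,0.0,.13],R),R),(g([.60,-.075,.25],Rf),Rf)],[2,5])
E
```

```text
[0.153, 0.094, -0.407] [0.0, 0.0, 0.0]
[0.153, 0.094, -0.407] [0.0, 0.0, 0.0]
-- at [ 0.507 -0.103  0.142]
[0.055, 0.13, -0.132] [-0.011, -0.098, -0.03]
[0.001, 0.137, -0.137] [-0.011, -0.098, -0.03]
[-0.053, 0.139, -0.124] [-0.011, -0.098, -0.03]
[-0.1, 0.135, -0.096] [-0.011, -0.098, -0.03]
[-0.135, 0.127, -0.054] [-0.011, -0.098, -0.03]
-- at [ 0.6   -0.075  0.25 ]
```

Call:
arm_command(
  deltas=[
    [[0.02, 0.01, -0.05], [0, 0, 0]],
    [[0.05, 0.03, -0.13], [0, 0, 0]],
    [[0.08, 0.05, -0.22], [0, 0, 0]],
    [[0.115, 0.07, -0.31], [0, 0, 0]],
    [[0.15, 0.09, -0.41], [0, 0, 0]],
  ],
)

```text
time: 15.22
tool_pos: [0.4912, -0.1037, 0.0781]
orientation: [[-0.302, 0.943, -0.141], [0.855, 0.334, 0.398], [0.423, -0.001, -0.906]]
force: [-0.2, -0.7, -4.1]
width: 0.0556
gripper_force: 64.2
```

Call:
arm_command(
  deltas=[
    [[0.03, 0.02, -0.08], [0, 0, 0]],
    [[0.06, 0.04, -0.16], [0, 0, 0]],
    [[0.09, 0.06, -0.24], [0, 0, 0]],
    [[0.12, 0.08, -0.32], [0, 0, 0]],
    [[0.15, 0.09, -0.41], [0, 0, 0]],
  ],
)

```text
time: 15.63
tool_pos: [0.5059, -0.1043, 0.1434]
orientation: [[-0.302, 0.943, -0.141], [0.855, 0.334, 0.398], [0.422, -0.0, -0.906]]
force: [0.2, 0.1, -3.8]
width: 0.0556
gripper_force: 64.3
```

Call:
arm_command(
  deltas=[
    [[0.01, 0.03, -0.03], [-0.002, -0.02, -0.006]],
    [[0.02, 0.05, -0.05], [-0.004, -0.039, -0.012]],
    [[0.03, 0.08, -0.08], [-0.007, -0.059, -0.018]],
    [[0.04, 0.1, -0.1], [-0.009, -0.078, -0.024]],
    [[0.055, 0.13, -0.13], [-0.011, -0.098, -0.03]],
  ],
)

```text
time: 16.05
tool_pos: [0.5244, -0.0987, 0.1642]
orientation: [[-0.413, 0.911, 0.004], [0.903, 0.408, 0.136], [0.122, 0.06, -0.991]]
force: [0.4, 0.2, -4.4]
width: 0.0552
gripper_force: 64.3
```

Call:
arm_command(
  deltas=[
    [[0, 0.03, -0.03], [-0.002, -0.02, -0.006]],
    [[0, 0.055, -0.055], [-0.004, -0.039, -0.012]],
    [[0, 0.08, -0.08], [-0.007, -0.059, -0.018]],
    [[0, 0.11, -0.11], [-0.009, -0.078, -0.024]],
    [[0, 0.137, -0.137], [-0.011, -0.098, -0.03]],
  ],
)

```text
time: 16.47
tool_pos: [0.5433, -0.0929, 0.1861]
orientation: [[-0.47, 0.866, 0.172], [0.862, 0.492, -0.122], [-0.19, 0.091, -0.977]]
force: [-0.5, -1.0, -3.4]
width: 0.0553
gripper_force: 64.3
```

Call:
arm_command(
  deltas=[
    [[-0.01, 0.03, -0.025], [-0.002, -0.02, -0.006]],
    [[-0.02, 0.055, -0.05], [-0.004, -0.039, -0.012]],
    [[-0.03, 0.08, -0.075], [-0.007, -0.059, -0.018]],
    [[-0.04, 0.11, -0.1], [-0.009, -0.078, -0.024]],
    [[-0.053, 0.139, -0.124], [-0.011, -0.098, -0.03]],
  ],
)

```text
time: 16.88
tool_pos: [0.562, -0.0873, 0.2077]
orientation: [[-0.468, 0.812, 0.348], [0.738, 0.576, -0.352], [-0.486, 0.092, -0.869]]
force: [-0.6, -1.0, -3.6]
width: 0.0554
gripper_force: 64.4
```

Call:
arm_command(
  deltas=[
    [[-0.02, 0.03, -0.02], [-0.002, -0.02, -0.006]],
    [[-0.04, 0.055, -0.04], [-0.004, -0.039, -0.012]],
    [[-0.06, 0.08, -0.06], [-0.007, -0.059, -0.018]],
    [[-0.08, 0.11, -0.08], [-0.009, -0.078, -0.024]],
    [[-0.1, 0.135, -0.096], [-0.011, -0.098, -0.03]],
  ],
)

```text
time: 17.3
tool_pos: [0.581, -0.0814, 0.2297]
orientation: [[-0.409, 0.755, 0.513], [0.542, 0.653, -0.528], [-0.734, 0.062, -0.676]]
force: [-0.1, -1.0, -5.1]
width: 0.0556
gripper_force: 64.4
```

Call:
arm_command(
  deltas=[
    [[-0.03, 0.025, -0.01], [-0.002, -0.02, -0.006]],
    [[-0.055, 0.05, -0.02], [-0.004, -0.039, -0.012]],
    [[-0.08, 0.075, -0.03], [-0.007, -0.059, -0.018]],
    [[-0.11, 0.1, -0.04], [-0.009, -0.078, -0.024]],
    [[-0.135, 0.127, -0.054], [-0.011, -0.098, -0.03]],
  ],
)

```text
time: 17.72
tool_pos: [0.5946, -0.0364, 0.2804]
orientation: [[-0.325, 0.746, 0.581], [0.327, 0.665, -0.671], [-0.887, -0.029, -0.46]]
force: [-1.0, -0.3, -3.4]
width: 0.0552
gripper_force: 64.8
```

Call:
arm_command(
  deltas=[
    [[0, 0, 0], [0, 0, 0]],
  ],
)

```text
time: 17.8
tool_pos: [0.5946, -0.0347, 0.2793]
orientation: [[-0.328, 0.744, 0.582], [0.325, 0.667, -0.67], [-0.887, -0.03, -0.46]]
force: [-0.5, 0.2, -4.6]
width: 0.0552
gripper_force: 64.8
```

```bash
python3 - <<'E'
from h import *
import json
ft,at=map(np.array,json.load(open("tin.json")))
o=env.get_obs();R=np.array(o["orientation"]);p=np.array(o["tool_pos"])
print(o["joint_positions"].round(1));f=p+R@ft;print("foot pred",f.round(4),"axis",(R@at).round(3))
for n,c in upright(f[:2],f[2]+.01,f[2]+.16,.042): cv2.imwrite(f"pics/{n}6.png",c["image"]);spot(c,"blue",[.66,-.055])
c=env.read_camera("wrist");cv2.imwrite("pics/w6.png",c["image"])
spot(c,"blue",[.66,-.055])
tcp=np.array([.662,-.0554,.0065])-R@ft
g=lambda t,R:np.array(t)-G*R[:,2]
plan([(g(tcp+[0,0,.03],R),R),(g(tcp,R),R)],[3,1])
E
```

```text
[ 25.6  25.1 126.8 -89.4  58.9  56. ]
foot pred [ 0.5814 -0.0237  0.1992] axis [ 0.051 -0.012  0.999]
top [(209, [572.0, -7.0], [557.2999877929688, -20.0], [586.5999755859375, 6.0], 56), (239, [571.8, -8.3], [553.7999877929688, -24.600000381469727], [589.7000122070312, 7.900000095367432], 98), (269, [584.0, -26.2], [551.5, -60.099998474121094], [591.9000244140625, 7.800000190734863], 135), (299, [580.8, -22.8], [542.4000244140625, -57.599998474121094], [618.4000244140625, 14.699999809265137], 552), (329, [579.5, -19.8], [539.9000244140625, -58.400001525878906], [619.0, 17.299999237060547], 1118), (359, [587.4, -26.9], [574.5999755859375, -39.70000076293945], [600.2999877929688, -13.699999809265137], 327)]
side [(209, [580.9, -22.1], [548.0999755859375, -28.5], [613.7999877929688, 9.199999809265137], 617), (239, [582.8, -22.5], [548.4000244140625, -28.799999237060547], [617.2999877929688, 11.399999618530273], 752), (269, [583.4, -18.2], [550.0999755859375, -37.599998474121094], [618.0999755859375, 10.699999809265137], 790), (329, [595.6, -16.0], [574.0, -31.0], [619.4000244140625, 8.100000381469727], 471)]
blue [660.4 -54.5] rad 39.6 area/full 0.32
[0.238, 0.101, 0.316] [-0.0, -0.001, -0.0]
[0.238, 0.101, 0.315] [-0.0, -0.001, -0.0]
[0.238, 0.101, 0.315] [-0.0, -0.001, -0.0]
-- at [ 0.675 -0.066  0.117]
[0.177, 0.006, 0.092] [-0.0, 0.0, 0.0]
-- at [ 0.675 -0.066  0.087]
```

View pics/side6.png

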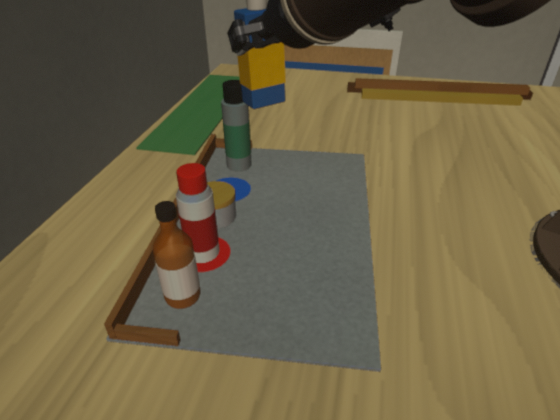

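The side view shows the tin nearly upright in the air at (262,60). Joint 4 stopped at its limit of -89.4 deg, so this yaw is not usable. I'll fit the arm kinematics from the logged poses and choose a yaw that is reachable.

```bash
cat > k.py <<'E'
from h import *
from scipy.optimize import least_squares
def rot(ax,q): return Rn.from_euler(ax,q,degrees=True).as_matrix()
def fk(q,k):
    a1,d1,L2,e3,L3,Lt,dy=k
    R=rot('z',q[0]);p=R@[a1,dy,d1]
    R=R@rot('y',q[1]);p=p+R@[0,0,L2]
    R=R@rot('y',q[2]);p=p+R@[e3,0,L3]
    R=R@rot('z',q[3])@rot('y',q[4]);p=p+R@[0,0,Lt]
    return p,R@rot('z',q[5]+90)
S=[([71.299,27.551,91.494,0,61.026,-2.671],[.179,.624,.231]),
([33.4,39.8,118.3,-37.6,39.4,58.3],[.4395,.1533,.0151]),
([-30.56,35.83,137.62,86.69,65.28,-83.24],[.502,.1302,.1994]),
([-34.49,44.38,121.64,79.53,66.67,-75.19],[.5935,.0362,.1469]),
([-24.2,26.9,109.1,20.5,63.4,-56.3],[.468,-.049,.171]),([25.6,25.1,126.8,-89.4,58.9,56.0],[.5946,-.0347,.2793])]
K=least_squares(lambda k:np.concatenate([fk(q,k)[0]-p for q,p in S]),[0,.4,.45,0,.4,.3,0]).x
LO=np.array([-157,-47,13.5,-89,5.2,-167]);HI=np.array([157,117,153,269,153.9,167])
def ik(p,R,seed):
    f=lambda q:np.concatenate([(fk(q,K)[0]-p)*10,(fk(q,K)[1]-R).ravel()])
    s=least_squares(f,np.clip(seed,LO+.5,HI-.5),bounds=(LO,HI),x_scale=60.);return s.x,np.abs(s.fun).max()
E
python3 - <<'E'
from k import *
import json
print(K.round(3),[np.linalg.norm(fk(q,K)[0]-p).round(4) for q,p in S])
ft,at=map(np.array,json.load(open("tin.json")))
o=env.get_obs();R=np.array(o["orientation"])
a=R@at; # minimal correction to upright then yaw
ax=np.cross(a,UP);R0=Rn.from_rotvec(ax/np.linalg.norm(ax)*np.arcsin(np.linalg.norm(ax))).as_matrix()@R
for az in range(-90,100,15):
    Q=Rn.from_euler('z',az-np.degrees(np.arctan2(R0[1,2],R0[0,2])),degrees=True).as_matrix()@R0
    for h in(0.0,.12):
        tcp=np.array([.662,-.0554,.0065+h])-Q@ft
        best=[]
        for s4 in(-60,60,110,170):
            for s6 in(-100,0,100):
                q,e=ik(tcp,Q,[0,40,110,s4,60,s6])
                if e<.003: best.append(tuple(q.round(0)))
        print(az,h,set(best))
E
```

```text
[-0.     0.317  0.597  0.032  0.445  0.372  0.03 ] [np.float64(0.0004), np.float64(0.0002), np.float64(0.0002), np.float64(0.0002), np.float64(0.0005), np.float64(0.0003)]
-90 0.0 {(np.float64(20.0), np.float64(58.0), np.float64(90.0), np.float64(-61.0), np.float64(79.0), np.float64(59.0))}
-90 0.12 {(np.float64(20.0), np.float64(48.0), np.float64(91.0), np.float64(-59.0), np.float64(84.0), np.float64(51.0))}
-75 0.0 {(np.float64(21.0), np.float64(54.0), np.float64(102.0), np.float64(-74.0), np.float64(70.0), np.float64(65.0))}
-75 0.12 {(np.float64(21.0), np.float64(43.0), np.float64(103.0), np.float64(-71.0), np.float64(73.0), np.float64(54.0))}
-60 0.0 {(np.float64(21.0), np.float64(52.0), np.float64(114.0), np.float64(268.0), np.float64(64.0), np.float64(75.0))}
-60 0.12 {(np.float64(21.0), np.float64(40.0), np.float64(114.0), np.float64(-86.0), np.float64(64.0), np.float64(61.0))}
-45 0.0 {(np.float64(18.0), np.float64(51.0), np.float64(125.0), np.float64(245.0), np.float64(63.0), np.float64(86.0))}
-45 0.12 {(np.float64(18.0), np.float64(37.0), np.float64(125.0), np.float64(252
[... 1523 characters left out ...]
0), np.float64(53.0), np.float64(106.0), np.float64(75.0), np.float64(69.0), np.float64(111.0))}
60 0.12 {(np.float64(-37.0), np.float64(42.0), np.float64(107.0), np.float64(71.0), np.float64(72.0), np.float64(123.0))}
75 0.0 {(np.float64(-35.0), np.float64(56.0), np.float64(95.0), np.float64(61.0), np.float64(77.0), np.float64(118.0))}
75 0.12 {(np.float64(-35.0), np.float64(46.0), np.float64(95.0), np.float64(59.0), np.float64(82.0), np.float64(127.0))}
90 0.0 {(np.float64(-32.0), np.float64(60.0), np.float64(82.0), np.float64(50.0), np.float64(88.0), np.float64(121.0))}
90 0.12 {(np.float64(-32.0), np.float64(51.0), np.float64(83.0), np.float64(50.0), np.float64(93.0), np.float64(128.0))}
```

```bash
cat > path.py <<'E'
from k import *
import json
from scipy.interpolate import PchipInterpolator
ft,at=map(np.array,json.load(open("tin.json")))
o=env.get_obs();R=np.array(o["orientation"]);q0=np.array(o["joint_positions"])
a=R@at;ax=np.cross(a,UP);R0=Rn.from_rotvec(ax/np.linalg.norm(ax)*np.arcsin(np.linalg.norm(ax))).as_matrix()@R
AZ=20
Q=Rn.from_euler('z',AZ-np.degrees(np.arctan2(R0[1,2],R0[0,2])),degrees=True).as_matrix()@R0
tcp=np.array([.662,-.0554,.0065])-Q@ft
E
python3 - <<'E'
from path import *
hp=np.array([.59,-.05,.27])
q1,e=ik(hp,Q,[-27,30,135,130,60,98]);print(q1.round(1),e,Q.round(3).tolist(),tcp.round(4))
qm=(q0+q1)/2;qm[1:3]=[15,112]
C=PchipInterpolator([0,.5,1],np.array([q0,qm,q1]))
n=10
W=[fk(C(i/n),K) for i in range(n+1)]
p,Rr=o["tool_pos"],R
for i in range(1,n+1):
    P,T=W[i]
    s=Rr.T@(P-p)/.15;t=Rn.from_matrix(Rr.T@T).as_rotvec()/np.pi
    f=P+T@ft;cp=f+.15*T@at
    print(s.round(3).tolist(),t.round(3).tolist(),"| tcp",P.round(2),"foot",f.round(2),"cap",cp.round(2),"q4 %.0f"%C(i/n)[3],"deg %.0f"%(np.linalg.norm(t)*180))
    p,Rr=P,T
E
```

```text
[-36.6  23.4 141.9 116.4  57.7 104.5] 2.220446049250313e-15 [[-0.397, -0.342, 0.852], [-0.144, 0.94, 0.31], [-0.907, 0.0, -0.422]] [ 0.6748 -0.0508  0.0873]
[-0.029, -0.424, 0.081] [0.082, 0.042, 0.151] | tcp [ 0.56 -0.09  0.28] foot [ 0.56 -0.05  0.21] cap [ 0.54 -0.1   0.35] q4 -69 deg 32
[0.066, -0.351, 0.003] [0.085, 0.044, 0.139] | tcp [ 0.51 -0.1   0.26] foot [ 0.54 -0.05  0.2 ] cap [ 0.48 -0.11  0.32] q4 -48 deg 30
[0.139, -0.337, -0.054] [0.089, 0.042, 0.13] | tcp [ 0.47 -0.06  0.24] foot [ 0.52 -0.02  0.19] cap [ 0.43 -0.08  0.29] q4 -28 deg 29
[0.188, -0.344, -0.092] [0.094, 0.035, 0.124] | tcp [ 0.45 -0.    0.23] foot [0.52 0.02 0.2 ] cap [ 0.4  -0.02  0.28] q4 -7 deg 29
[0.232, -0.349, -0.123] [0.097, 0.028, 0.121] | tcp [0.47 0.06 0.24] foot [0.55 0.06 0.21] cap [0.42 0.05 0.28] q4 13 deg 28
[0.213, -0.359, -0.114] [0.099, 0.015, 0.123] | tcp [0.51 0.11 0.26] foot [0.58 0.08 0.23] cap [0.45 0.11 0.31] q4 34 deg 29
[0.164, -0.303, -0.09] [0.096, 0.003, 0.132] | tcp [0.55 0.12 0.29] foot [0.6  0.09 0.25] cap [0.5  0.14 0.34] q4 55 deg 29
[0.214, -0.212, -0.117] [0.092, -0.001, 0.144] | tcp [0.59 0.1  0.31] foot [0.62 0.06 0.25] cap [0.55 0.12 0.37] q4 75 deg 31
[0.358, -0.165, -0.199] [0.09, 0.003, 0.154] | tcp [0.61 0.04 0.31] foot [0.62 0.01 0.23] cap [0.58 0.05 0.37] q4 96 deg 32
[0.543, -0.215, -0.318] [0.093, 0.014, 0.161] | tcp [ 0.59 -0.05  0.27] foot [ 0.58 -0.05  0.19] cap [ 0.58 -0.05  0.34] q4 116 deg 34
```

```bash
python3 - <<'E'
from path import *
hp=np.array([.59,-.05,.27])
q1,e=ik(hp,Q,[-27,30,135,130,60,98])
qm=(q0+q1)/2;qm[1:3]=[15,112]
C=PchipInterpolator([0,.5,1],np.array([q0,qm,q1]))
n=13;p,Rr=o["tool_pos"],R
for i in range(1,n+1):
    out=[]
    for j in(1,2,3,4,5):
        P,T=fk(C((i-1+j/5)/n),K)
        out.append([(Rr.T@(P-p)/.15).round(2).tolist(),(Rn.from_matrix(Rr.T@T).as_rotvec()/np.pi).round(3).tolist()])
    print(out)
    p,Rr=p+Rr@(np.array(out[-1][0])*.15),Rr@Rn.from_rotvec(np.array(out[-1][1])*np.pi).as_matrix()
print(P.round(4),p.round(4),(Rr.T@T).round(3).tolist())
E
```

```text
[[[-0.03, -0.07, 0.03], [0.013, 0.006, 0.024]], [[-0.04, -0.14, 0.05], [0.026, 0.012, 0.048]], [[-0.05, -0.21, 0.06], [0.038, 0.018, 0.071]], [[-0.05, -0.27, 0.07], [0.051, 0.025, 0.094]], [[-0.05, -0.34, 0.08], [0.063, 0.032, 0.117]]]
[[[-0.01, -0.05, 0.01], [0.013, 0.006, 0.022]], [[-0.01, -0.11, 0.02], [0.026, 0.013, 0.045]], [[-0.01, -0.17, 0.03], [0.039, 0.02, 0.067]], [[-0.0, -0.23, 0.03], [0.051, 0.026, 0.088]], [[0.02, -0.28, 0.03], [0.064, 0.033, 0.11]]]
[[[-0.0, -0.06, 0.0], [0.014, 0.007, 0.021]], [[0.0, -0.11, 0.01], [0.027, 0.014, 0.042]], [[0.02, -0.16, 0.0], [0.04, 0.02, 0.063]], [[0.04, -0.22, -0.0], [0.053, 0.027, 0.083]], [[0.06, -0.27, -0.01], [0.067, 0.034, 0.103]]]
[[[0.01, -0.05, -0.0], [0.013, 0.006, 0.021]], [[0.03, -0.11, -0.01], [0.027, 0.013, 0.04]], [[0.05, -0.16, -0.01], [0.041, 0.019, 0.06]], [[0.08, -0.22, -0.02], [0.055, 0.025, 0.08]], [[0.11, -0.27, -0.04], [0.069, 0.031, 0.099]]]
[[[0.01, -0.05, -0.0], [0.014, 0.006, 0.019]], [[0.04, -0.11, -0.01], [0.029, 0.012, 0.039]], [[0.06, -0.17, -0.02], [0.043, 0.017, 0.058]], [[0.1, -0.22, -0.04], [0.058, 0.
[... 1330 characters left out ...]
-0.11, -0.06], [0.042, 0.0, 0.068]], [[0.16, -0.14, -0.09], [0.056, 0.0, 0.092]], [[0.22, -0.16, -0.12], [0.07, 0.001, 0.115]]]
[[[0.05, -0.04, -0.02], [0.013, 0.0, 0.024]], [[0.1, -0.07, -0.06], [0.027, 0.001, 0.048]], [[0.17, -0.11, -0.09], [0.041, 0.002, 0.072]], [[0.24, -0.13, -0.13], [0.055, 0.003, 0.097]], [[0.31, -0.15, -0.17], [0.069, 0.005, 0.121]]]
[[[0.07, -0.06, -0.04], [0.014, 0.001, 0.025]], [[0.15, -0.11, -0.09], [0.029, 0.003, 0.05]], [[0.24, -0.15, -0.14], [0.043, 0.006, 0.074]], [[0.33, -0.19, -0.19], [0.058, 0.008, 0.099]], [[0.43, -0.22, -0.25], [0.072, 0.011, 0.124]]]
[ 0.59 -0.05  0.27] [ 0.5906 -0.0504  0.2699] [[1.0, -0.0, 0.0], [0.0, 1.0, -0.001], [-0.0, 0.001, 1.0]]
```

Call:
arm_command(
  deltas=[
    [[-0.03, -0.07, 0.03], [0.013, 0.006, 0.024]],
    [[-0.04, -0.14, 0.05], [0.026, 0.012, 0.048]],
    [[-0.05, -0.21, 0.06], [0.038, 0.018, 0.071]],
    [[-0.05, -0.27, 0.07], [0.051, 0.025, 0.094]],
    [[-0.05, -0.34, 0.08], [0.063, 0.032, 0.117]],
  ],
)

```text
time: 18.37
tool_pos: [0.5652, -0.0825, 0.2815]
orientation: [[-0.064, 0.919, 0.39], [0.593, 0.349, -0.726], [-0.803, 0.185, -0.567]]
force: [-0.7, -0.0, -4.3]
width: 0.0551
gripper_force: 64.8
```

```bash
python3 -c "
from k import *
o=env.get_obs();print(o['joint_positions'].round(1),o['tool_pos'].round(4),o['orientation'].round(3).tolist())"
```

```text
[ 20.2  22.  121.9 -73.5  58.3  59.7] [ 0.5652 -0.0825  0.2815] [[-0.064, 0.919, 0.39], [0.593, 0.349, -0.726], [-0.803, 0.185, -0.567]]
```

Call:
arm_command(
  deltas=[
    [[-0.01, -0.05, 0.01], [0.013, 0.006, 0.022]],
    [[-0.01, -0.11, 0.02], [0.026, 0.013, 0.045]],
    [[-0.01, -0.17, 0.03], [0.039, 0.02, 0.067]],
    [[0, -0.23, 0.03], [0.051, 0.026, 0.088]],
    [[0.02, -0.28, 0.03], [0.064, 0.033, 0.11]],
  ],
)

```text
time: 18.78
tool_pos: [0.5278, -0.0989, 0.2691]
orientation: [[0.233, 0.95, 0.208], [0.723, -0.026, -0.69], [-0.65, 0.311, -0.693]]
force: [-0.4, -0.7, -4.0]
width: 0.0552
gripper_force: 64.7
```

Call:
arm_command(
  deltas=[
    [[0, -0.06, 0], [0.014, 0.007, 0.021]],
    [[0, -0.11, 0.01], [0.027, 0.014, 0.042]],
    [[0.02, -0.16, 0], [0.04, 0.02, 0.063]],
    [[0.04, -0.22, 0], [0.053, 0.027, 0.083]],
    [[0.06, -0.27, -0.01], [0.067, 0.034, 0.103]],
  ],
)

```text
time: 19.2
tool_pos: [0.4912, -0.0902, 0.2515]
orientation: [[0.514, 0.856, 0.056], [0.722, -0.397, -0.567], [-0.463, 0.332, -0.822]]
force: [-0.4, -0.7, -3.3]
width: 0.0556
gripper_force: 64.7
```

Call:
arm_command(
  deltas=[
    [[0.01, -0.05, 0], [0.013, 0.006, 0.021]],
    [[0.03, -0.11, -0.01], [0.027, 0.013, 0.04]],
    [[0.05, -0.16, -0.01], [0.041, 0.019, 0.06]],
    [[0.08, -0.22, -0.02], [0.055, 0.025, 0.08]],
    [[0.11, -0.27, -0.04], [0.069, 0.031, 0.099]],
  ],
)

```text
time: 19.62
tool_pos: [0.4647, -0.0588, 0.2354]
orientation: [[0.752, 0.657, -0.048], [0.594, -0.709, -0.381], [-0.284, 0.258, -0.923]]
force: [-0.2, 0.2, -3.6]
width: 0.0554
gripper_force: 64.7
```

Call:
arm_command(
  deltas=[
    [[0.01, -0.05, 0], [0.014, 0.006, 0.019]],
    [[0.04, -0.11, -0.01], [0.029, 0.012, 0.039]],
    [[0.06, -0.17, -0.02], [0.043, 0.017, 0.058]],
    [[0.1, -0.22, -0.04], [0.058, 0.022, 0.077]],
    [[0.13, -0.27, -0.06], [0.072, 0.027, 0.096]],
  ],
)

```text
time: 20.03
tool_pos: [0.4536, -0.0151, 0.228]
orientation: [[0.918, 0.386, -0.095], [0.369, -0.917, -0.153], [-0.147, 0.106, -0.984]]
force: [-0.8, 0.1, -3.2]
width: 0.0553
gripper_force: 64.7
```

Call:
arm_command(
  deltas=[
    [[0.02, -0.06, -0.01], [0.015, 0.005, 0.018]],
    [[0.05, -0.12, -0.02], [0.03, 0.01, 0.037]],
    [[0.08, -0.18, -0.03], [0.044, 0.014, 0.056]],
    [[0.12, -0.23, -0.05], [0.059, 0.019, 0.074]],
    [[0.16, -0.28, -0.08], [0.074, 0.023, 0.093]],
  ],
)

```text
time: 20.45
tool_pos: [0.4602, 0.034, 0.2316]
orientation: [[0.993, 0.082, -0.081], [0.089, -0.992, 0.087], [-0.073, -0.094, -0.993]]
force: [-0.0, 1.5, -3.2]
width: 0.0554
gripper_force: 64.6
```

Call:
arm_command(
  deltas=[
    [[0.03, -0.06, -0.01], [0.015, 0.004, 0.019]],
    [[0.06, -0.12, -0.02], [0.03, 0.008, 0.037]],
    [[0.1, -0.18, -0.04], [0.045, 0.011, 0.056]],
    [[0.14, -0.23, -0.06], [0.061, 0.015, 0.075]],
    [[0.17, -0.28, -0.09], [0.076, 0.017, 0.093]],
  ],
)

```text
time: 20.87
tool_pos: [0.4834, 0.0766, 0.2471]
orientation: [[0.975, -0.22, -0.011], [-0.206, -0.926, 0.316], [-0.08, -0.306, -0.949]]
force: [-1.2, -1.1, -3.4]
width: 0.0554
gripper_force: 64.6
```

```bash
python3 -c "
from k import *
o=env.get_obs();print(o['joint_positions'].round(1),o['tool_pos'].round(4),o['orientation'].round(3).tolist())"
```

```text
[ -8.3  14.9 112.3  21.5  58.1  82. ] [0.4834 0.0766 0.2471] [[0.975, -0.22, -0.011], [-0.206, -0.926, 0.316], [-0.08, -0.306, -0.949]]
```

On track. Continuing the remaining six waypoints.

Call:
arm_command(
  deltas=[
    [[0.03, -0.07, 0], [0.015, 0.003, 0.019]],
    [[0.05, -0.13, -0.02], [0.03, 0.005, 0.038]],
    [[0.08, -0.18, -0.03], [0.045, 0.007, 0.057]],
    [[0.11, -0.24, -0.05], [0.06, 0.008, 0.077]],
    [[0.14, -0.28, -0.06], [0.075, 0.009, 0.096]],
  ],
)

```text
time: 21.28
tool_pos: [0.5133, 0.1084, 0.2671]
orientation: [[0.866, -0.491, 0.1], [-0.47, -0.726, 0.503], [-0.174, -0.482, -0.859]]
force: [-0.6, -0.8, -4.2]
width: 0.0553
gripper_force: 64.7
```

Call:
arm_command(
  deltas=[
    [[0.01, -0.06, -0.01], [0.015, 0.001, 0.02]],
    [[0.03, -0.11, -0.02], [0.03, 0.001, 0.04]],
    [[0.06, -0.16, -0.03], [0.045, 0.002, 0.061]],
    [[0.08, -0.21, -0.05], [0.06, 0.002, 0.081]],
    [[0.11, -0.24, -0.06], [0.074, 0.002, 0.102]],
  ],
)

```text
time: 21.7
tool_pos: [0.5442, 0.1221, 0.2892]
orientation: [[0.671, -0.7, 0.245], [-0.658, -0.409, 0.633], [-0.342, -0.586, -0.735]]
force: [1.1, 0.2, -4.7]
width: 0.0554
gripper_force: 64.7
```

Call:
arm_command(
  deltas=[
    [[0.02, -0.05, -0.01], [0.014, 0, 0.021]],
    [[0.04, -0.09, -0.03], [0.029, 0, 0.043]],
    [[0.07, -0.13, -0.04], [0.043, 0, 0.064]],
    [[0.11, -0.17, -0.06], [0.057, -0.001, 0.086]],
    [[0.14, -0.19, -0.08], [0.071, -0.001, 0.109]],
  ],
)

```text
time: 22.12
tool_pos: [0.5756, 0.112, 0.3072]
orientation: [[0.409, -0.813, 0.414], [-0.73, -0.019, 0.683], [-0.547, -0.582, -0.602]]
force: [-0.3, 0.3, -3.1]
width: 0.0549
gripper_force: 64.8
```

Call:
arm_command(
  deltas=[
    [[0.03, -0.04, -0.02], [0.014, 0, 0.022]],
    [[0.07, -0.08, -0.04], [0.028, 0, 0.045]],
    [[0.11, -0.11, -0.06], [0.042, 0, 0.068]],
    [[0.16, -0.14, -0.09], [0.056, 0, 0.092]],
    [[0.22, -0.16, -0.12], [0.07, 0.001, 0.115]],
  ],
)

```text
time: 22.53
tool_pos: [0.6007, 0.0762, 0.3136]
orientation: [[0.111, -0.796, 0.594], [-0.665, 0.384, 0.64], [-0.738, -0.467, -0.487]]
force: [0.0, 0.2, -3.8]
width: 0.0554
gripper_force: 64.8
```

Call:
arm_command(
  deltas=[
    [[0.05, -0.04, -0.02], [0.013, 0, 0.024]],
    [[0.1, -0.07, -0.06], [0.027, 0.001, 0.048]],
    [[0.17, -0.11, -0.09], [0.041, 0.002, 0.072]],
    [[0.24, -0.13, -0.13], [0.055, 0.003, 0.097]],
    [[0.31, -0.15, -0.17], [0.069, 0.005, 0.121]],
  ],
)

```text
time: 22.95
tool_pos: [0.6085, 0.02, 0.3018]
orientation: [[-0.177, -0.636, 0.751], [-0.46, 0.728, 0.508], [-0.87, -0.255, -0.421]]
force: [-0.4, 0.4, -3.9]
width: 0.0556
gripper_force: 64.9
```

Call:
arm_command(
  deltas=[
    [[0.07, -0.06, -0.04], [0.014, 0.001, 0.025]],
    [[0.15, -0.11, -0.09], [0.029, 0.003, 0.05]],
    [[0.24, -0.15, -0.14], [0.043, 0.006, 0.074]],
    [[0.33, -0.19, -0.19], [0.058, 0.008, 0.099]],
    [[0.43, -0.22, -0.25], [0.072, 0.011, 0.124]],
  ],
)

```text
time: 23.37
tool_pos: [0.5901, -0.0527, 0.2699]
orientation: [[-0.398, -0.337, 0.853], [-0.143, 0.941, 0.305], [-0.906, -0.0, -0.423]]
force: [0.5, 0.2, -3.8]
width: 0.0552
gripper_force: 64.9
```

Call:
arm_command(
  deltas=[
    [[0, 0, 0], [0, 0, 0]],
  ],
)

```text
time: 23.45
tool_pos: [0.589, -0.0528, 0.2687]
orientation: [[-0.401, -0.336, 0.852], [-0.141, 0.942, 0.305], [-0.905, 0.002, -0.425]]
force: [0.6, 0.7, -3.5]
width: 0.0553
gripper_force: 65.0
```

```bash
python3 - <<'E'
from path import *
print(q0.round(1),o["tool_pos"].round(4));f=o["tool_pos"]+R@ft;print("foot",f.round(4),"axis",a.round(3))
Q=R0;tcp=np.array([.662,-.0554,.0065])-Q@ft;print(tcp.round(4))
for n,c in upright(f[:2],f[2]+.01,f[2]+.16,.042): cv2.imwrite(f"pics/{n}7.png",c["image"]);spot(c,"blue",[.66,-.055])
spot(env.read_camera("wrist"),"blue",[.66,-.055])
g=lambda t,R:np.array(t)-G*R[:,2]
plan([(g(tcp+[0,0,.03],Q),Q),(g(tcp,Q),Q)],[3,1])
E
```

```text
[-36.8  23.4 142.  116.5  57.5 104.5] [ 0.589  -0.0528  0.2687]
foot [ 0.5759 -0.0573  0.188 ] axis [ 0.004 -0.001  1.   ]
[ 0.6748 -0.0508  0.0873]
top [(228, [574.4, -57.8], [550.7999877929688, -89.5999984741211], [584.2000122070312, -26.0], 28), (258, [571.7, -58.0], [548.7999877929688, -91.5], [583.7999877929688, -23.799999237060547], 43), (288, [570.8, -60.2], [541.0999755859375, -98.80000305175781], [594.4000244140625, -19.799999237060547], 428), (318, [575.3, -58.8], [548.0999755859375, -90.4000015258789], [602.0999755859375, -27.100000381469727], 1039), (348, [575.2, -58.9], [562.0, -71.4000015258789], [588.7999877929688, -46.0], 353)]
blue [662.8 -54.2] rad 40.7 area/full 0.38
side [(198, [573.8, -48.1], [548.9000244140625, -59.400001525878906], [598.7000122070312, -22.399999618530273], 359), (228, [575.6, -52.2], [548.5, -70.30000305175781], [602.7000122070312, -22.299999237060547], 442), (258, [580.8, -48.5], [548.7999877929688, -74.5], [604.5, -17.899999618530273], 457), (288, [567.2, -56.8], [542.9000244140625, -96.4000015258789], [603.7999877929688, -16.799999237060547], 547), (318, [575.9, -54.4], [549.5999755859375, -83.0], [602.5, -23.100000381469727], 594), (348, [575.7, -50.0], [563.4000244140625, -52.599998474121094], [588.0, -41.0], 23)]
blue [660.4 -54.5] rad 39.6 area/full 0.32
[0.235, -0.062, 0.303] [0.001, 0.0, 0.001]
[0.235, -0.062, 0.303] [0.001, 0.0, 0.001]
[0.234, -0.062, 0.303] [0.001, 0.0, 0.001]
-- at [ 0.675 -0.051  0.117]
[0.181, 0.0, 0.084] [0.0, 0.0, -0.0]
-- at [ 0.675 -0.051  0.087]
```

View pics/top7.png

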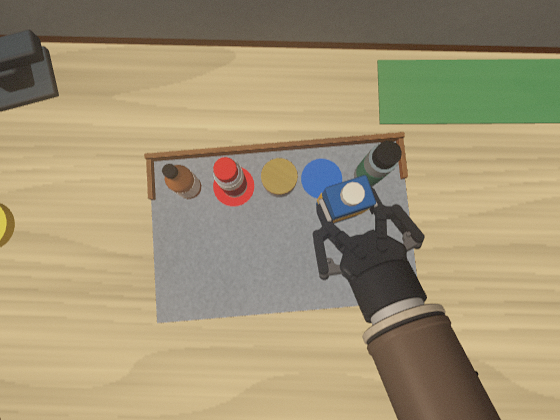

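The top view shows the tin held upright, cap at (353,193). The gripper's knuckles are wide (about 138 mm), which leaves too little room beside the grey can, so I'll turn the tool to point straight ahead (azimuth 0) over the spot.

```bash
python3 - <<'E'
from path import *
Q=Rn.from_euler('z',0-np.degrees(np.arctan2(R0[1,2],R0[0,2])),degrees=True).as_matrix()@R0
tcp=np.array([.662,-.0554,.0065])-Q@ft;s=q0
for h in(.15,.1,.05,.02,0):
    s,e=ik(tcp+[0,0,h],Q,s);print(h,s.round(1),round(e,4))
g=lambda t,R:np.array(t)-G*R[:,2]
plan([(g(tcp+[0,0,.12],Q),Q),(g(tcp+[0,0,.02],Q),Q)],[3,2])
E
```

```text
0.15 [-14.4  29.4 140.1 164.1  55.   93.1] 0.0
0.1 [-14.4  37.8 141.1 165.5  63.9  90.3] 0.0
0.05 [-14.4  46.1 141.1 166.3  72.1  88.1] 0.0
0.02 [-14.4  51.  140.7 166.6  76.4  87. ] 0.0
0 [-14.4  54.2 140.2 166.8  79.   86.4] 0.0
[0.054, -0.073, 0.217] [0.034, 0.0, 0.016]
[0.051, -0.053, 0.224] [0.034, 0.0, 0.016]
[0.049, -0.031, 0.228] [0.034, 0.0, 0.016]
-- at [ 0.676 -0.055  0.207]
[0.302, 0.0, 0.141] [-0.0, 0.0, 0.0]
[0.302, 0.0, 0.141] [-0.0, 0.0, 0.0]
-- at [ 0.676 -0.055  0.107]
```

Call:
arm_command(
  deltas=[
    [[0.01, -0.015, 0.04], [0.007, 0, 0.003]],
    [[0.02, -0.03, 0.085], [0.014, 0, 0.006]],
    [[0.03, -0.045, 0.13], [0.02, 0, 0.01]],
    [[0.04, -0.06, 0.17], [0.027, 0, 0.013]],
    [[0.054, -0.073, 0.217], [0.034, 0, 0.016]],
  ],
)

```text
time: 24.02
tool_pos: [0.6198, -0.052, 0.2496]
orientation: [[-0.409, -0.23, 0.883], [-0.1, 0.973, 0.208], [-0.907, -0.003, -0.421]]
force: [-0.1, 0.8, -3.6]
width: 0.0554
gripper_force: 65.0
```

Call:
arm_command(
  deltas=[
    [[0.01, -0.01, 0.045], [0.007, 0, 0.003]],
    [[0.02, -0.02, 0.09], [0.014, 0, 0.006]],
    [[0.03, -0.03, 0.13], [0.02, 0, 0.01]],
    [[0.04, -0.04, 0.18], [0.027, 0, 0.013]],
    [[0.051, -0.053, 0.224], [0.034, 0, 0.016]],
  ],
)

```text
time: 24.43
tool_pos: [0.6483, -0.0531, 0.2284]
orientation: [[-0.418, -0.114, 0.901], [-0.05, 0.993, 0.103], [-0.907, -0.002, -0.421]]
force: [-0.8, 0.4, -2.6]
width: 0.0553
gripper_force: 64.9
```

Call:
arm_command(
  deltas=[
    [[0.01, -0.005, 0.045], [0.007, 0, 0.003]],
    [[0.02, -0.01, 0.09], [0.014, 0, 0.006]],
    [[0.03, -0.02, 0.14], [0.02, 0, 0.01]],
    [[0.04, -0.025, 0.185], [0.027, 0, 0.013]],
    [[0.049, -0.031, 0.228], [0.034, 0, 0.016]],
  ],
)

```text
time: 24.85
tool_pos: [0.6766, -0.0545, 0.2073]
orientation: [[-0.42, 0.004, 0.907], [0.001, 1.0, -0.004], [-0.907, -0.001, -0.42]]
force: [-0.1, 0.4, -3.9]
width: 0.055
gripper_force: 64.9
```

Call:
arm_command(
  deltas=[
    [[0.04, 0, 0.02], [0, 0, 0]],
    [[0.1, 0, 0.05], [0, 0, 0]],
    [[0.17, 0, 0.08], [0, 0, 0]],
    [[0.24, 0, 0.11], [0, 0, 0]],
    [[0.3, 0, 0.14], [0, 0, 0]],
  ],
)

```text
time: 25.27
tool_pos: [0.6758, -0.0545, 0.1567]
orientation: [[-0.421, 0.002, 0.907], [0.001, 1.0, -0.002], [-0.907, 0.0, -0.421]]
force: [-0.3, -0.5, -2.2]
width: 0.0555
gripper_force: 64.8
```

Call:
arm_command(
  deltas=[
    [[0.06, 0, 0.03], [0, 0, 0]],
    [[0.13, 0, 0.06], [0, 0, 0]],
    [[0.2, 0, 0.09], [0, 0, 0]],
    [[0.26, 0, 0.12], [0, 0, 0]],
    [[0.3, 0, 0.14], [0, 0, 0]],
  ],
)

```text
time: 25.68
tool_pos: [0.6759, -0.0546, 0.1065]
orientation: [[-0.422, 0.003, 0.907], [0.002, 1.0, -0.002], [-0.907, 0.001, -0.422]]
force: [-0.2, 0.2, -3.9]
width: 0.0554
gripper_force: 64.8
```

Call:
arm_command(
  deltas=[
    [[0, 0, 0], [0, 0, 0]],
  ],
)

```text
time: 25.77
tool_pos: [0.6757, -0.0547, 0.106]
orientation: [[-0.423, 0.003, 0.906], [0.002, 1.0, -0.003], [-0.906, 0.001, -0.423]]
force: [-0.9, -0.6, -2.8]
width: 0.0553
gripper_force: 64.8
```

```bash
python3 - <<'E'
from path import *
print(q0.round(1),o["tool_pos"].round(4));f=o["tool_pos"]+R@ft;print("foot",f.round(4),"axis",a.round(3))
for n,c in upright(f[:2],f[2]+.01,f[2]+.16,.042): pass
Q=R0;tcp=np.array([.662,-.0554,.0065])-Q@ft
plan([(tcp-G*Q[:,2],Q)],[1])
E
```

```text
[-14.1  51.2 140.7 167.   76.5  87.1] [ 0.6757 -0.0547  0.106 ]
foot [ 0.662  -0.0546  0.0252] axis [ 0.001 -0.001  1.   ]
top []
side [(35, [660.1, -51.8], [640.7000122070312, -77.5], [679.5999755859375, -24.299999237060547], 183), (65, [661.0, -53.0], [640.4000244140625, -81.9000015258789], [682.5, -23.700000762939453], 367), (95, [655.5, -44.7], [640.5, -73.30000305175781], [681.9000244140625, -12.800000190734863], 260), (125, [651.6, -50.2], [630.4000244140625, -88.0], [681.0999755859375, -12.699999809265137], 351), (155, [660.3, -53.1], [640.7999877929688, -81.0999984741211], [681.0, -24.600000381469727], 488)]
[0.122, -0.004, 0.056] [-0.0, 0.0, -0.0]
-- at [ 0.676 -0.055  0.087]
```

Call:
arm_command(
  deltas=[
    [[0.03, 0, 0.014], [0, 0, 0]],
    [[0.06, 0, 0.028], [0, 0, 0]],
    [[0.085, 0, 0.04], [0, 0, 0]],
    [[0.1, -0.002, 0.047], [0, 0, 0]],
    [[0.107, -0.004, 0.05], [0, 0, 0]],
  ],
)

```text
time: 26.28
tool_pos: [0.6756, -0.0553, 0.0892]
orientation: [[-0.422, 0.004, 0.906], [0.002, 1.0, -0.003], [-0.906, 0.0, -0.422]]
force: [0.3, 0.0, -3.7]
width: 0.0552
gripper_force: 64.8
```

Call:
arm_command(
  deltas=[
    [[0.006, 0, 0.003], [0, 0, 0]],
    [[0.006, 0, 0.003], [0, 0, 0]],
    [[0.006, 0, 0.003], [0, 0, 0]],
  ],
)

```text
time: 26.53
tool_pos: [0.6757, -0.0554, 0.0887]
orientation: [[-0.422, 0.004, 0.907], [0.002, 1.0, -0.004], [-0.907, 0.0, -0.422]]
force: [-0.1, 0.4, -3.1]
width: 0.0553
gripper_force: 64.8
```

Call:
arm_command(
  deltas=[
    [[0.006, 0, 0.003], [0, 0, 0]],
    [[0.006, 0, 0.003], [0, 0, 0]],
    [[0.006, 0, 0.003], [0, 0, 0]],
  ],
)

```text
time: 26.78
tool_pos: [0.6758, -0.0554, 0.0877]
orientation: [[-0.422, 0.004, 0.907], [0.002, 1.0, -0.004], [-0.907, 0.0, -0.422]]
force: [0.3, -0.4, -3.5]
width: 0.0549
gripper_force: 64.8
```

Call:
arm_command(
  deltas=[
    [[0.006, 0, 0.003], [0, 0, 0]],
    [[0.006, 0, 0.003], [0, 0, 0]],
    [[0.006, 0, 0.003], [0, 0, 0]],
  ],
)

```text
time: 27.03
tool_pos: [0.6762, -0.0553, 0.0875]
orientation: [[-0.42, 0.004, 0.907], [0.002, 1.0, -0.003], [-0.907, 0.0, -0.42]]
force: [-1.0, 1.3, 5.7]
width: 0.0552
gripper_force: 65.3
```

Call:
arm_command(
  deltas=[
    [[0.004, 0, 0.002], [0, 0, 0]],
    [[0.004, 0, 0.002], [0, 0, 0]],
    [[0.004, 0, 0.002], [0, 0, 0]],
  ],
)

```text
time: 27.28
tool_pos: [0.6763, -0.0553, 0.0876]
orientation: [[-0.419, 0.004, 0.908], [0.002, 1.0, -0.004], [-0.908, -0.0, -0.419]]
force: [-5.7, 2.4, 13.2]
width: 0.0554
gripper_force: 66.5
```

Call:
arm_command(
  deltas=[
    [[-0.004, 0, -0.002], [0, 0, 0]],
    [[-0.004, 0, -0.002], [0, 0, 0]],
  ],
)

```text
time: 27.45
tool_pos: [0.6762, -0.0553, 0.0875]
orientation: [[-0.42, 0.004, 0.907], [0.002, 1.0, -0.003], [-0.907, 0.0, -0.42]]
force: [-0.9, 0.1, 6.7]
width: 0.0552
gripper_force: 65.2
```

Call:
arm_command(
  deltas=[
    [[0, 0, 0], [0, 0, 0]],
    [[0, 0, 0], [0, 0, 0]],
    [[0, 0, 0], [0, 0, 0]],
    [[0, 0, 0], [0, 0, 0]],
    [[0, 0, 0], [0, 0, 0]],
  ],
  claw=0.8,
)

```text
time: 27.87
tool_pos: [0.6757, -0.0554, 0.0865]
orientation: [[-0.422, 0.004, 0.906], [0.002, 1.0, -0.004], [-0.906, 0.0, -0.422]]
force: [0.2, -0.6, 0.6]
width: 0.0684
gripper_force: 0.0
```

Call:
arm_command(
  deltas=[
    [[0, 0, -0.02], [0, 0, 0]],
    [[0, 0, -0.06], [0, 0, 0]],
    [[0, 0, -0.12], [0, 0, 0]],
    [[0, 0, -0.19], [0, 0, 0]],
    [[0, 0, -0.26], [0, 0, 0]],
  ],
)

```text
time: 28.28
tool_pos: [0.6392, -0.0552, 0.1037]
orientation: [[-0.422, 0.004, 0.907], [0.002, 1.0, -0.004], [-0.907, 0.0, -0.422]]
force: [0.4, 0.5, 0.1]
width: 0.0688
gripper_force: 0.0
```

```bash
python3 - <<'E'
from k import *
o=env.get_obs();p=np.array(o["tool_pos"]);R=np.array(o["orientation"]);s=o["joint_positions"];print(p.round(4),s.round(1))
for d in(.03,.06,.09):
    for up in(0,.06):
        q,e=ik(p-R[:,2]*d+[0,0,up],R,s);print(d,up,q.round(0),round(e,4))
E
```

```text
[ 0.6392 -0.0552  0.1037] [-15.8  53.8 145.3 165.8  83.5  85. ]
0.03 0 [-17.  54. 149. 165.  87.  83.] 0.0
0.03 0.06 [-17.  42. 150. 164.  76.  87.] 0.0
0.06 0 [-19.  54. 153. 163.  91.  82.] 0.0006
0.06 0.06 [-19.  41. 153. 163.  78.  86.] 0.0014
0.09 0 [-24.  45. 153. 155.  77.  83.] 0.084
0.09 0.06 [-22.  32. 153. 157.  66.  89.] 0.0635
```

Call:
arm_command(
  deltas=[
    [[0, 0, -0.07], [0, 0, 0]],
    [[0, 0, -0.14], [0, 0, 0]],
    [[0, 0, -0.21], [0, 0, 0]],
    [[0, 0, -0.28], [0, 0, 0]],
    [[0, 0, -0.32], [0, 0, 0]],
  ],
)

```text
time: 28.7
tool_pos: [0.5955, -0.0551, 0.1238]
orientation: [[-0.423, 0.004, 0.906], [0.002, 1.0, -0.004], [-0.906, 0.001, -0.423]]
force: [0.5, -0.9, -0.6]
width: 0.0683
gripper_force: 0.0
```

Call:
arm_command(
  deltas=[
    [[0, 0, 0], [0, 0, 0]],
    [[0, 0, 0], [0, 0, 0]],
    [[0, 0, 0], [0, 0, 0]],
  ],
)

```text
time: 28.95
tool_pos: [0.5973, -0.0552, 0.1233]
orientation: [[-0.422, 0.004, 0.907], [0.002, 1.0, -0.004], [-0.907, 0.0, -0.422]]
force: [0.1, 0.3, -0.7]
width: 0.0686
gripper_force: 0.0
```

```bash
python3 - <<'E'
from k import *
print(env.get_obs()["tool_pos"])
im=[]
for n,c in upright([.662,-.055],.02,.16,.045): im.append(c["image"])
c0=cv2.imread("pics/top0.png")
cv2.imwrite("pics/fin.png",np.vstack([np.hstack([i[100:320,130:520] for i in(im[0],c0)]),np.hstack([im[1][60:340,90:480],cv2.imread("pics/side0.png")[60:340,90:480]])]))
E
```

```text
[ 0.59728165 -0.05522031  0.1232677 ]
top []
side [(20, [636.3, -51.0], [630.5999755859375, -79.4000015258789], [643.9000244140625, -22.899999618530273], 103), (50, [661.5, -55.2], [640.7999877929688, -84.69999694824219], [682.2000122070312, -22.899999618530273], 351), (80, [660.6, -54.5], [641.0, -84.19999694824219], [683.0999755859375, -23.799999237060547], 380), (110, [660.0, -52.5], [641.2999877929688, -80.19999694824219], [682.0999755859375, -24.700000762939453], 393), (140, [661.1, -53.9], [641.2999877929688, -81.0999984741211], [681.7000122070312, -24.399999618530273], 452)]
```

View pics/fin.png

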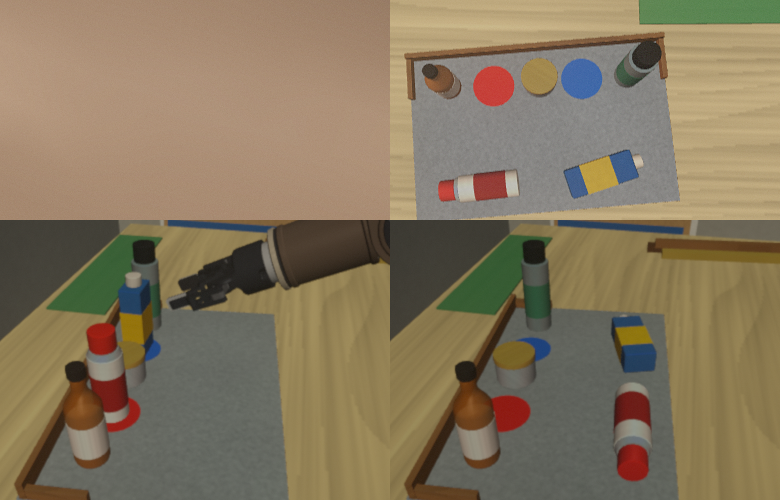

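The picture shows the tin standing on the blue spot (lower left, about (137,310)) and the can on the red spot. The neighbours have not moved against the starting view, and the gripper is clear. Handing in.

```bash
python3 -c "
from cell import env
print(env.job_done())"
```

```text
the job is handed in; nothing more can be done
None
```

The job is handed in at about 29 s of the 56 s allowed: the spray can stands on the red spot and the solvent tin on the blue spot, each measured about 1 mm off centre, with the neighbours unmoved in the last side view and the gripper clear.

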